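# Fit a fresh chisel nib to a paint marker with spring tongs

### The job

The big paint marker clamped nib end up in its stand has no nib. Take the spring tongs from their wooden block, use them to pick the wide chisel nib out of the nib rack, and press it straight down into the marker's nib holder until its white collar sits flush on the holder: firmly, but not so hard that the sprung holder is pushed to the bottom of its stroke and pumps paint. Keep the gripper's fingers off the nib, do not disturb the other nibs and the things lying about, and finish with the tongs standing in their block again.

Things in the scene. Friction and masses are not known exactly. Their poses are not given: they have to be found in the camera images.
- tongs_grip (a point): Spring tongs of bright steel strip, 126 mm tall, 14 mm wide, 70 g, standing tips down: a bow on top joins two legs. The point is midway between the legs at the half-round thumb ribs (18 mm long, on the outside of each leg), 75 mm above the tips, 51 mm below the bow's top. z up along the tongs, y the way the legs close, x along the ribs. Relaxed, 45 mm over the ribs; grip them across these.
- tongs_tip (a point): Midway between the tongs' flat tips (each 12 mm wide along x, 8 mm tall, 3 mm thick), at their lower edges; axes as tongs_grip. Squeezed at the ribs the legs turn about the bow's ends, 40 mm above the ribs. Gap of the tips for the width over the ribs: 30 mm at 45 (relaxed), 22 mm at 42 (good for carrying), 7 mm at 36.5 (tips then parallel).
- leg_a (a joint): Angle of one leg, rad: 0 relaxed, 0.105 with the tips 7 mm apart. Each leg pushes out at the ribs with about 4 N relaxed, 6 N at 42 mm over the ribs, 10 N at 36.5 mm; about a third of any further squeeze reaches the tips (30 N at the ribs pinches a nib well).
- block: Wooden block for the tongs, 54 x 82 x 42 mm, fixed; origin at the centre of its underside, z up. A pocket 19 mm (x) by 46 mm (y), 34 mm deep, in the middle of its top holds the tips; they stand on its floor, 8 mm above the bench, which puts the tongs' grip point 83.7 mm above the bench. The relaxed legs nearly fill its length.
- rack: Wooden nib rack, 112 x 46 x 30 mm, fixed; origin at the centre of its underside, z up, x along its length. Three pockets (15.5 x 9.5 mm, 20 mm deep) in a row, 34 mm apart, each with a nib standing in it shank down, its collar resting on the block's top.
- chisel_mid (a point): The wide chisel nib, pale felt, 34 mm tall, 12 g. From the foot: shank 13 (x) x 7 (y) x 16 mm, lowest 4 mm tapered; white collar 21 x 14 x 3 mm; head 13 x 7 x 15 mm, its top 6 mm bevelled to an edge along x. The point is on the axis, 17 mm above the foot, 1 mm above the collar's underside; z up. Pinch the head across y just above the collar, so that the tips bear down on the collar.
- bullet_mid (a point): Another nib in the rack, same shank and collar, round blunt head 7 mm across; leave alone (point 17 mm above its foot).
- fine_mid (a point): Another nib in the rack, same shank and collar, short pointed head 6 mm across; leave alone (point 17 mm above its foot).
- mouth (a point): Centre of the marker's nib holder's flat top, 118 mm above the bench at rest; moves with the holder, a grey block 22 x 20 mm on a fat aluminium marker. Slot 15 (x) x 9 (y) mm, 18 deep; z up. Sprung lips inside taper in and grip the shank: the push grows over the last 6 mm to 7-12 N, varying with friction. Home: collar's underside on this face, some mm lower while pressed as the holder gives.
- holder (a joint): How far the holder is pushed down against the valve spring, m: 0 at rest; it gives from 4 N on, 3 N per mm; 0.0055 is the bottom of the stroke. Past 0.005 (19 N) the valve opens and paint is pumped. A push of 14 to 16 N always seats the nib.
- stand: Steel marker stand, base plate 84 x 84 x 8 mm, with a clamp post at its +x side, 80 mm tall, fixed; origin at the centre of its underside, straight below the mouth.
- tin_a: Paint tin, 86 mm across, 85 mm tall; origin at the centre of its underside. Bystander.
- pen_a: Capped marker lying on the bench, 135 mm long along x, 22 mm thick; origin under its middle. Bystander.
- pen_b: Capped marker lying on the bench, 135 mm long along x, 22 mm thick; origin under its middle. Bystander.
- tape: Roll of masking tape lying flat, 90 mm across, 24 mm tall. Bystander.
- brush: Paint brush lying on the bench. Bystander.
- rule: Steel rule, 150 x 26 x 3 mm, lying flat. Bystander.
Mind the look-alikes: they are no part of the job. There is more than one size of the part that bears tongs_grip; the job needs the smallest.

How it is judged:
By the outcome, as a careful person would: the job done as asked, in the order asked, and still so for the second after the job is handed in, with the robot touching nothing.
It also fails if it takes over 72 s, if anything falls off the work surface, if the arm or the gripper's body presses on something with over 40 N, if the wrist force passes 120 N, or if a joint passes its speed limit or range.

### The arm

A 6-joint arm with a two-finger parallel gripper is mounted at the origin on the work surface. World frame = base frame: x ahead of the robot, y to its left, z up, the work surface at z = 0. Lengths are in mm, angles in rad, forces in N, time in s.
With the tool pointing down it reaches from about 350 to 975 mm from the base axis. Payload 7.1 kg.
Tool frame: the origin (TCP) lies at the centre of the arm's flange, where the gripper is bolted on; the fingertips stand 182 mm ahead of it and the grasp point (between the pads) lies 163 mm ahead of it; x points along the fingers, y is the direction in which the jaws open and shut, and the axes are right-handed (so a half turn about x gives the same grasp; the last joint's range is limited). The gripper opens to 88 mm and grips with 3 to 60 N. Pads are 20 mm wide; open, the fingers measure 115 mm over their backs; the gripper's body (75 mm by 178 mm) begins 61 mm behind the grasp point.
Start: joints at [1.216, 0.423, 1.63, -0, 1.089, -0.019], TCP at [205.921, 590.087, 404.675] pointing down, gripper open.
Joint ranges: [-3, 3], [-0.9, 2.11], [0.09, 2.58], [-1.31, 4.45], [0.11, 2.69], [-2.54, 2.54]. Speed limits (rad/s): [2.39, 2.39, 3.01, 3.14, 3.14, 3.14].

### API

Orientations are given as a rotation vector (axis times angle).
In Python, from workcell import readout, viewer, workorder, models gives the robot as it stands. The module is installed in compiled form; this text tells all that it offers.
- The arm moves only by the tool apply_moves, never from a script. Its argument "commands" is a list that holds one entry, the list of rows, each a list of 4 numbers: the shift along the world's x, y, z in m, then the turn about the world's z in rad. A call has 1 to 8 rows; each row is the pose to reach, as a shift and turn from the pose commanded when the call began; what a row does not reach only later rows make up. A row lasts 1/8 s, in which the tool goes at most 62.5 mm and 10.7 degrees, less where a joint would pass 70% of its speed; a pose out of reach is approached as far as the arm can. A call with a gripper value outside its range is refused whole. "gripper" is the finger opening in m, from 0 to 0.0878, set as the call begins (left out, the last holds). The fingers move at their own pace and stop on an object; the grip force is fixed at half the most. Time passes only in rows, so rows that repeat a pose let the fingers close. It gives the time, the measured TCP pose, the force and the opening at its end, in the units of the state.
- readout.get_obs(): the state, without advancing time (a new reading comes with each control period).
- viewer.get_image(name): name is "scene" or "top" or "wrist"; returns a dict with "color" (384x512x3 uint8, red, green, blue), "vertical_fov" (degrees; the focal length in pixels is half the picture's height over the tangent of half this angle, whatever the lens; pixels are square), "cx", "cy" (the principal point, pixels), "rvec" (rotation vector, rad) and "tvec" (3), from world to camera coordinates, as OpenCV has them. Camera axes: x right, y down, z forward; pixel columns grow to the right and rows downward; lengths in mm; the calibration is good to about 2 mm. A picture is of the moment at which its call begins. There is no depth.
- workorder.close_job(): hands the job in, once; it reports no verdict.
Trained networks look in the newest picture that a camera, given by its name, has taken for a name from the list of things; names that differ only in an ending like _2 or _b are one class to them, and where a whole thing is asked for, a point or a joint stands for the part that bears it (a point fixed in the world has none). Each returns a list of dicts, best first, with "conf" (0 to 1); they miss things now and then, are a little off and sometimes report something else, mostly with a low value. They report only what shows in the picture. A call takes as long as a camera call. They do not tell look-alikes from the thing itself.
- models.search_frame(camera, label): "position" ([x, y, z] in mm, in world coordinates, good to about 4 mm: the middle of the surface that is visible of it).
- models.place_of(camera, label): "position" ([x, y, z] in mm, in world coordinates, good to about 4 mm: a listed point, or the origin of a listed thing).
The state is a dict: "t": time; "qpos": joint angles; "qvel": joint speeds; "joint_torque": joint torques, N m; "ee_pos": TCP position; "orientation": TCP orientation; "ft_force": force on the tool from outside, world axes, zero at the start; "moment": the same for the moment, N m; "width": finger opening in mm.
Only numpy, scipy, OpenCV 4.12 (cv2) and the standard library are available. Lean on these libraries where they do the work, as an engineer would, in place of code of your own. Each camera call takes 0.05 s, during which the arm holds its last target.

## Working session

There is one attempt and no reset: what is moved stays moved. The work goes in short steps, Python scripts to look and compute and a tool call to move; the robot and the scene stay as the last step left them, time stands still between calls to the robot, and variables do not carry over. Pictures are saved under pics/ and viewed, and the job is handed in when it is done.

Besides the shell and the picture viewer there is one more tool, called after "Call:" as name(argument=value, ...) on one line, values as JSON. apply_moves: Moves the arm, as the interface text tells. Its arguments: {"type":"object","properties":{"commands":{"type":"array","items":{"type":"array","items":{"type":"array","items":{"type":"number"}}}},"gripper":{"type":"number"}},"required":["commands"]}

```bash
mkdir -p pics; cat > h.py <<'E'
import numpy as np, cv2
from workcell import readout, viewer, workorder, models
def cam(n,save=None):
    im=viewer.get_image(n)
    if save: cv2.imwrite('pics/'+save,im['color'][:,:,::-1])
    return im
def K(im):
    f=im['color'].shape[0]/2/np.tan(np.radians(im['vertical_fov'])/2)
    return np.array([[f,0,im['cx']],[0,f,im['cy']],[0,0,1.]])
def proj(im,p):
    return cv2.projectPoints(np.array(p,float).reshape(-1,3),np.array(im['rvec'],float),np.array(im['tvec'],float),K(im),None)[0].reshape(-1,2)
def ray(im,uv):
    R=cv2.Rodrigues(np.array(im['rvec'],float))[0];t=np.array(im['tvec'],float).ravel()
    d=R.T@np.linalg.inv(K(im))@np.array([uv[0],uv[1],1.]);return -R.T@t,d/np.linalg.norm(d)
def atz(im,uv,z):
    o,d=ray(im,uv);return o+d*(z-o[2])/d[2]
def tri(obs):
    A=np.zeros((3,3));b=np.zeros(3)
    for im,uv in obs:
        o,d=ray(im,uv);P=np.eye(3)-np.outer(d,d);A+=P;b+=P@o
    X=np.linalg.solve(A,b);return X,[np.round(proj(im,X)[0]-uv,1) for im,uv in obs]
E
python3 - <<'E'
from h import *
o=readout.get_obs();print(o)
for n in ['scene','top','wrist']:
    im=cam(n,n+'0.png');print(n,im['vertical_fov'],ray(im,(256,192)))
for n in ['scene','top']:
  for l in ['tongs_grip','tongs_tip','block','rack','chisel_mid','bullet_mid','fine_mid','mouth','stand','tin_a','pen_a','tape','brush','rule']:
    im=None
    for r in models.place_of(n,l): print(n,l,np.round(r['position']),round(r['conf'],2))
E
```

```text
{'t': 0.0, 'qpos': array([ 1.21599964e+00,  4.23835333e-01,  1.63072009e+00,  2.10959242e-05,
        1.08862349e+00, -1.90181970e-02]), 'qvel': array([-2.66434635e-04, -1.46115076e-03, -2.52859072e-04, -1.61168719e-03,
        5.84496119e-04, -9.25789164e-05]), 'joint_torque': array([ 1.23993133e-03, -5.44632661e+01, -2.73662657e+01,  6.45179185e-02,
        2.28802644e-02, -1.31044276e-04]), 'ee_pos': array([205.8215822 , 589.82434124, 403.89310497]), 'orientation': array([ 0.26228853,  1.55500051, -0.2647409 ]), 'ft_force': array([ 0.68340579,  0.70932507, -0.68543454]), 'moment': array([-0.01966179,  0.02460525, -0.00135947]), 'width': 87.69649387416398}
scene 46.697819384310435 (array([ 974.79459994, -560.83431803,  761.10981325]), array([-0.42440908,  0.5718227 , -0.70206534]))
top 46.45219950795242 (array([ 497.36183946,  -19.45824434, 1068.36709042]), array([ 0.068407  ,  0.01712057, -0.99751059]))
wrist 70.61213847901448 (array([141.24813083, 611.91976604, 384.06912807]), array([ 0.2275177 , -0.08753575, -0.96983153]))
scene tongs_grip [ 509. -239.   85.] 0.87
scene tongs_gr
[... 767 characters left out ...]
ene rule [ 512. -143.   -4.] 0.71
top tongs_grip [ 507. -239.   84.] 0.81
top tongs_grip [ 617. -262.   98.] 0.69
top tongs_grip [ 571. -356.   99.] 0.68
top tongs_tip [ 620. -259.    1.] 0.94
top tongs_tip [ 562. -352.    2.] 0.94
top tongs_tip [ 513. -240.   10.] 0.54
top block [ 510. -241.   -1.] 0.6
top rack [525. 268.   0.] 0.6
top chisel_mid [525. 268.  32.] 0.6
top bullet_mid [489. 271.  30.] 0.36
top fine_mid [559. 270.  32.] 0.63
top mouth [550.  -5. 119.] 0.57
top stand [550.  -6.   3.] 0.7
top tin_a [729. 129.   6.] 0.69
top pen_a [504. 144.  -1.] 0.9
top pen_a [402. -17.  -3.] 0.55
top tape [ 728. -118.    0.] 0.61
top brush [699. 307.   3.] 0.93
top rule [ 515. -138.   -2.] 0.82
```

View pics/scene0.png

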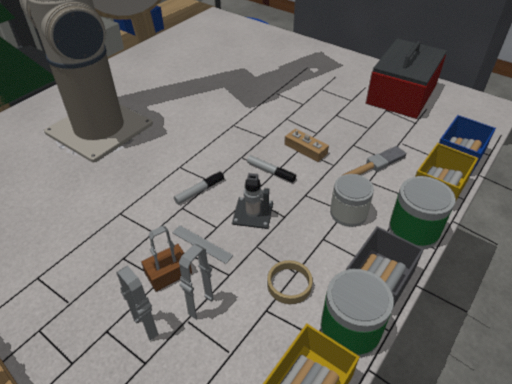

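View pics/top0.png

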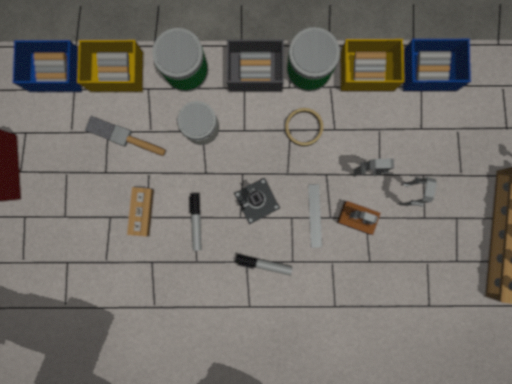

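View pics/wrist0.png

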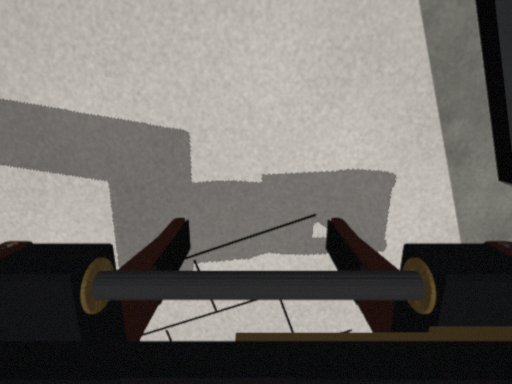

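```bash
python3 - <<'E'
from h import *
o=readout.get_obs();print(o['t']);print(cv2.Rodrigues(o['orientation'])[0].round(3))
s=cv2.imread('pics/scene0.png');t=cv2.imread('pics/top0.png')
a=cv2.resize(s[220:345,105:245],None,fx=4,fy=4,interpolation=2)
b=cv2.resize(t[140:250,220:450],None,fx=3.4,fy=3.4,interpolation=2)
cv2.imwrite('pics/c1.png',a);cv2.imwrite('pics/c2.png',b)
E
```

```text
1.55
[[-0.     0.33   0.944]
 [-0.     0.944 -0.33 ]
 [-1.    -0.    -0.   ]]
```

View pics/c1.png

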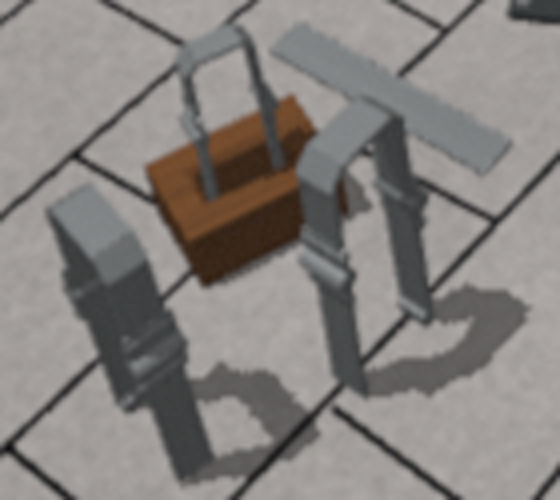

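View pics/c2.png

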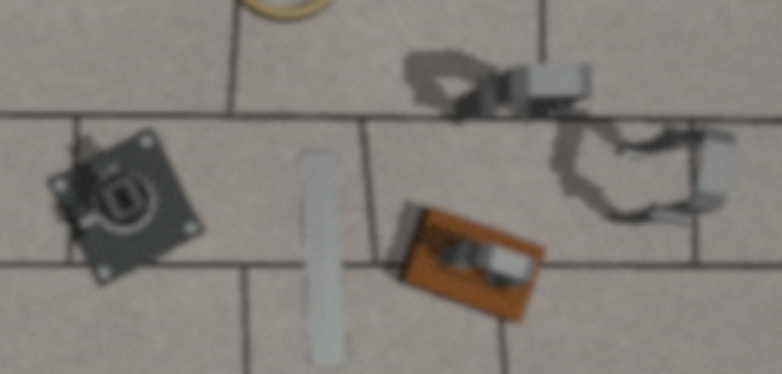

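Call:
apply_moves(commands=[[[0.045,-0.041,-0.01,0.02],[0.09,-0.082,-0.02,0.05],[0.135,-0.123,-0.03,0.08],[0.18,-0.164,-0.04,0.1],[0.225,-0.205,-0.05,0.13],[0.27,-0.246,-0.06,0.16],[0.315,-0.287,-0.07,0.19],[0.359,-0.328,-0.075,0.19]]])

```text
t: 2.55
ee_pos: [566.2, 260.5, 329.2]
orientation: [0.114, 1.568, -0.114]
ft_force: [0.9, 0.5, 0.7]
width: 87.7
```

Call:
apply_moves(commands=[[[0,0,0,0],[0,0,0,0]]])

```text
t: 2.8
ee_pos: [564.7, 262.0, 329.5]
orientation: [0.115, 1.568, -0.115]
ft_force: [0.2, 0.7, 0.4]
width: 87.9
```

```bash
python3 - <<'E'
from h import *
o=readout.get_obs();print(o['t'],o['ee_pos'])
im=cam('wrist')
import pickle;pickle.dump((im,o),open('w1.pkl','wb'))
for l in ['chisel_mid','bullet_mid','fine_mid','rack']:
    for r in models.place_of('wrist',l): print(l,np.round(r['position'],1),round(r['conf'],2),proj(im,r['position']).round(0))
cv2.imwrite('pics/w1.png',cv2.resize(im['color'][:,:,::-1],(800,600),interpolation=2))
E
```

```text
2.8 [564.68625888 262.04617483 329.50688814]
chisel_mid [520.4 273.8  31.1] 0.61 [[263. 147.]]
bullet_mid [491.4 274.2  30.8] 0.56 [[260. 118.]]
fine_mid [557.2 269.3  29.3] 0.79 [[264. 183.]]
```

View pics/w1.png

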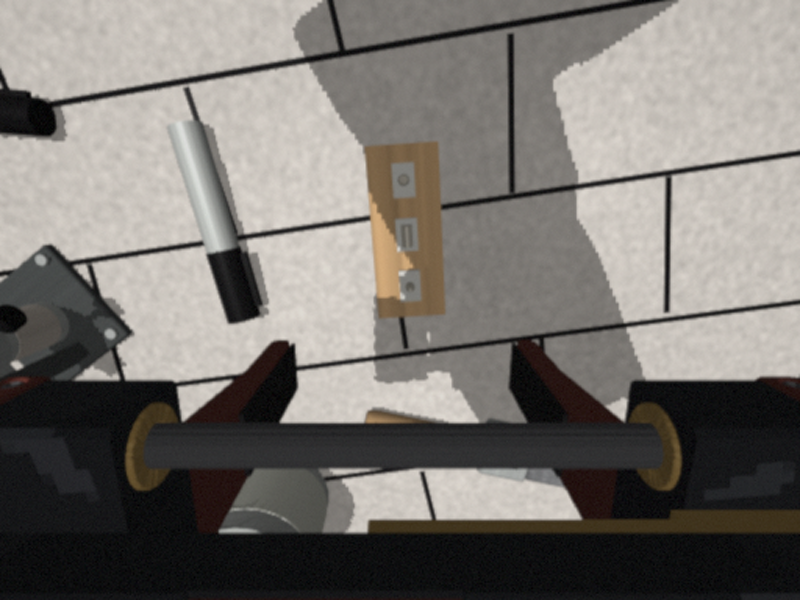

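Call:
apply_moves(commands=[[[0,-0.045,-0.03,0],[0,-0.09,-0.06,0],[0,-0.09,-0.06,0],[0,-0.09,-0.06,0]]])

```text
t: 3.55
ee_pos: [565.1, 172.9, 270.2]
orientation: [0.115, 1.567, -0.114]
ft_force: [0.5, 0.1, 0.3]
width: 87.5
```

```bash
python3 - <<'E'
from h import *
o=readout.get_obs();print(o['t'],o['ee_pos'])
im=cam('wrist')
import pickle;pickle.dump((im,o),open('w2.pkl','wb'))
im1,_=pickle.load(open('w1.pkl','rb'))
cv2.imwrite('pics/w1c.png',cv2.resize(im1['color'][80:215,210:310,::-1],None,fx=4.4,fy=4.4,interpolation=2))
uv=proj(im,[521,270,33])[0].astype(int);print(uv)
cv2.imwrite('pics/w2.png',im['color'][:,:,::-1])
u,v=uv;u0=max(0,u-60);v0=max(0,v-80);print(u0,v0)
cv2.imwrite('pics/w2c.png',cv2.resize(im['color'][v0:v0+140,u0:u0+120,::-1],None,fx=4.2,fy=4.2,interpolation=2))
E
```

```text
3.55 [565.14409288 172.86918797 270.22493102]
[372 137]
312 57
```

View pics/w1c.png

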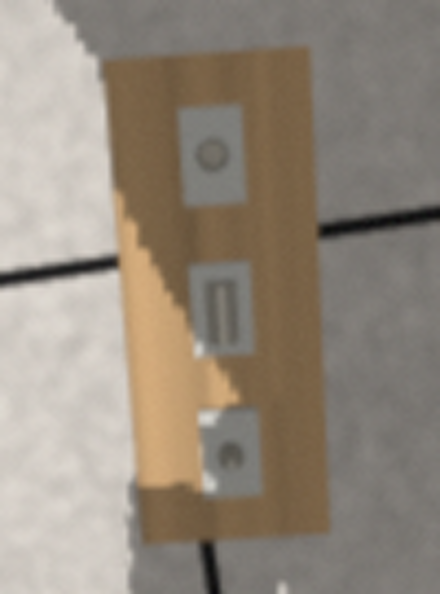

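View pics/w2c.png

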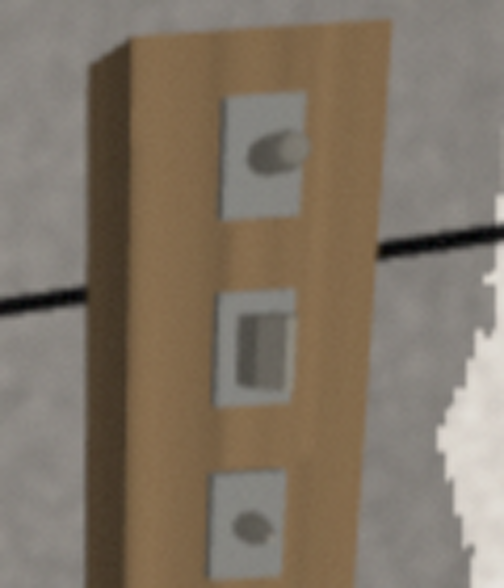

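View pics/w2.png

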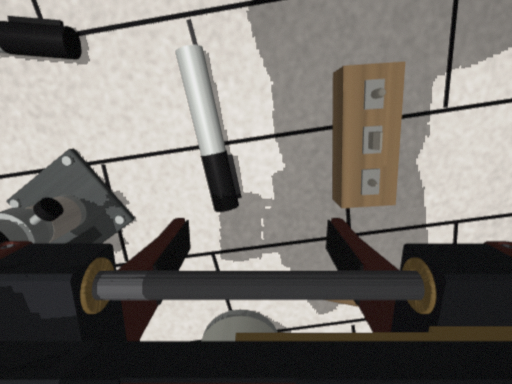

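```bash
python3 - <<'E'
from h import *
import pickle
i1,_=pickle.load(open('w1.pkl','rb'));i2,_=pickle.load(open('w2.pkl','rb'))
a=np.array([(190,263),(249,261),(254,355),(197,357)])/4.4+(210,80)
b=np.array([(219,292),(295,288),(292,405),(216,408)])/4.2+(312,57)
X=[]
for p,q in zip(a,b):
    x,e=tri([(i1,p),(i2,q)]);X.append(x);print(x.round(1),e)
X=np.array(X);print('mean',X.mean(0))
print('v1@33',np.mean([atz(i1,p,33) for p in a],0).round(1),'v2@33',np.mean([atz(i2,p,33) for p in b],0).round(1))
for nm,P in (('rack v1',np.array([(105,60),(308,46),(330,532),(142,543)])/4.4+(210,80)),):
    Y=np.array([atz(i1,p,30) for p in P]);print(nm,Y.round(1),Y.mean(0).round(1))
    d=Y[0]-Y[3]+Y[1]-Y[2];print('yaw',np.degrees(np.arctan2(-d[1],-d[0])))
# nib row
for nm,p1,p2 in (('bul',(212,156),(262,155)),):pass
Y=np.array([atz(i1,np.array(p)/4.4+(210,80),33) for p in [(211,155),(222,309),(231,450)]]);print(Y.round(1));d=Y[2]-Y[0];print('row',np.degrees(np.arctan2(d[1],d[0])),np.linalg.norm(d))
E
```

```text
[511.7 264.8  31.1] [array([0. , 0.1]), array([-0. , -0.1])]
[513.1 278.2  32.6] [array([-0., -0.]), array([0., 0.])]
[534.4 276.3  34. ] [array([0. , 0.1]), array([-0. , -0.1])]
[533.3 263.1  31.2] [array([0. , 0.1]), array([-0. , -0.1])]
mean [523.10658672 270.60967595  32.18794051]
v1@33 [523.  270.6  33. ] v2@33 [523.1 270.3  33. ]
rack v1 [[465.4 252.8  30. ]
 [469.  297.5  30. ]
 [580.3 288.8  30. ]
 [576.4 243.1  30. ]] [522.8 270.5  30. ]
yaw -4.722810703207489
[[488.8 273.   33. ]
 [522.9 270.5  33. ]
 [555.9 267.9  33. ]]
row -4.33485828321009 67.2971408291895
```

Call:
apply_moves(commands=[[[0.01,-0.03,0.05,0],[0.02,-0.075,0.09,0],[0.03,-0.12,0.12,0],[0.03,-0.157,0.13,0],[0.03,-0.157,0.13,0],[0.03,-0.157,0.13,0]]])

```text
t: 4.35
ee_pos: [594.9, 16.3, 400.0]
orientation: [0.114, 1.567, -0.113]
ft_force: [-0.8, 0.6, -1.1]
width: 87.7
```

```bash
python3 - <<'E'
from h import *
o=readout.get_obs();print(o['t'],o['ee_pos'])
im=cam('wrist')
import pickle;pickle.dump((im,o),open('w3.pkl','wb'))
uv=proj(im,[551,-5,118])[0].astype(int);print(uv)
cv2.imwrite('pics/w3.png',cv2.resize(im['color'][:,:,::-1],(800,600),interpolation=2))
E
```

```text
4.35 [594.90557967  16.32620535 400.0096991 ]
[229 153]
```

Call:
apply_moves(commands=[[[0,-0.05,-0.01,0],[0,-0.09,-0.02,0],[0,-0.09,-0.02,0],[0,-0.09,-0.02,0]]])

```text
t: 4.9
ee_pos: [595.1, -73.6, 379.4]
orientation: [0.114, 1.568, -0.113]
ft_force: [-0.2, -0.1, 0.5]
width: 87.9
```

```bash
python3 - <<'E'
from h import *
o=readout.get_obs();print(o['t'],o['ee_pos'])
im=cam('wrist')
import pickle;pickle.dump((im,o),open('w4.pkl','wb'))
uv=proj(im,[551,-5,118])[0].astype(int);print(uv)
cv2.imwrite('pics/w4.png',cv2.resize(im['color'][:,:,::-1],(800,600),interpolation=2))
E
```

```text
4.9 [595.08165914 -73.63438752 379.39232134]
[328 141]
```

View pics/w3.png

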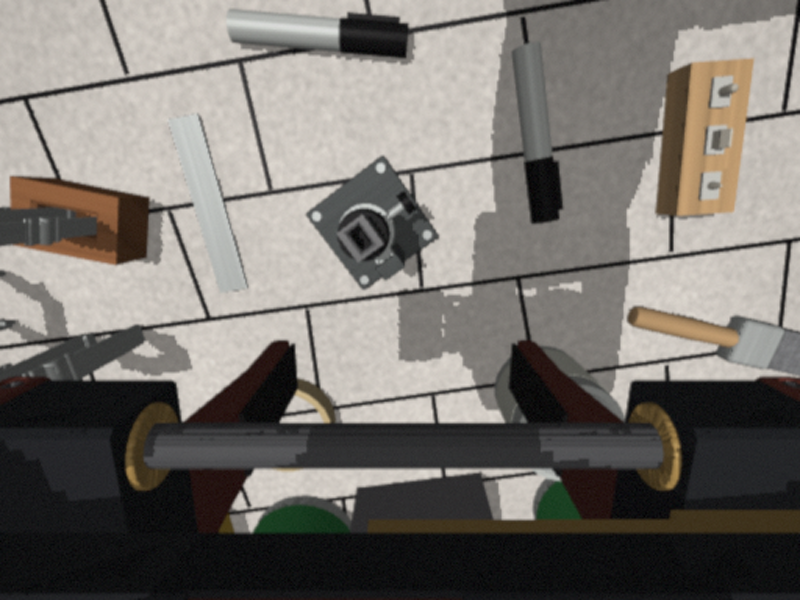

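View pics/w4.png

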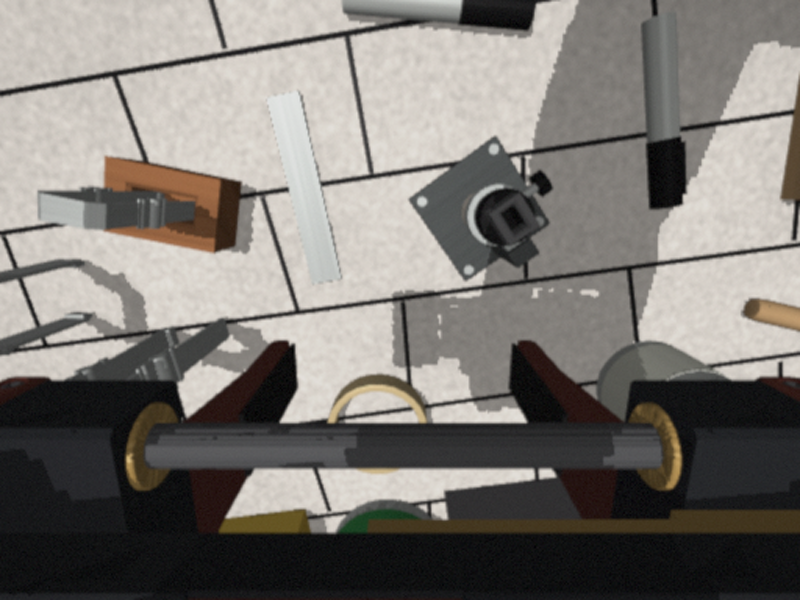

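```bash
python3 - <<'E'
from h import *
import pickle
i3,_=pickle.load(open('w3.pkl','rb'));i4,_=pickle.load(open('w4.pkl','rb'))
a=cv2.resize(i3['color'][95:190,190:290,::-1],None,fx=5.5,fy=5.5,interpolation=2)
b=cv2.resize(i4['color'][85:185,260:360,::-1],None,fx=5.5,fy=5.5,interpolation=2)
cv2.imwrite('pics/m3.png',a);cv2.imwrite('pics/m4.png',b)
cv2.imwrite('pics/b4.png',cv2.resize(i4['color'][85:175,15:165,::-1],None,fx=5,fy=5,interpolation=2))
cv2.imwrite('pics/b3.png',cv2.resize(i3['color'][95:185,0:130,::-1],None,fx=5,fy=5,interpolation=2))
E
```

```text
(no output)
```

View pics/m3.png

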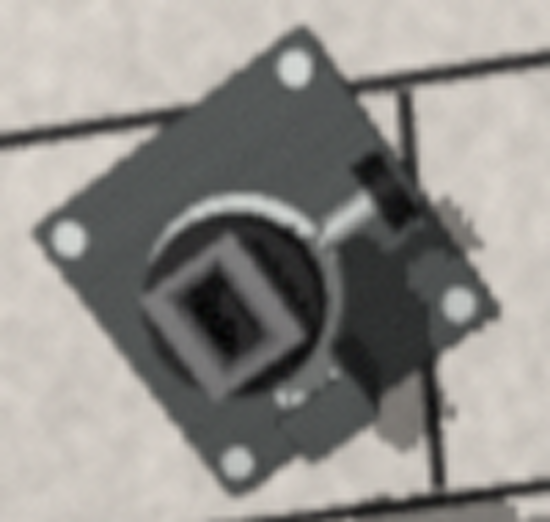

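View pics/m4.png

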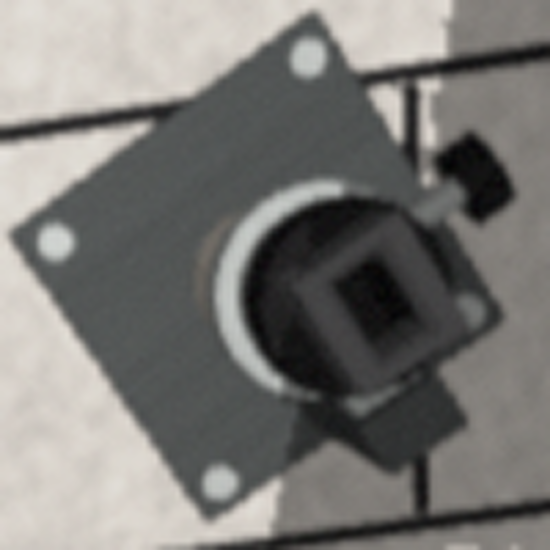

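View pics/b4.png

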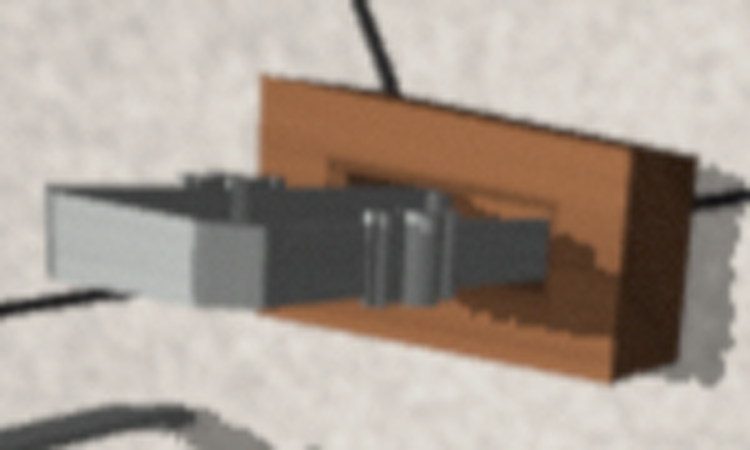

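View pics/b3.png

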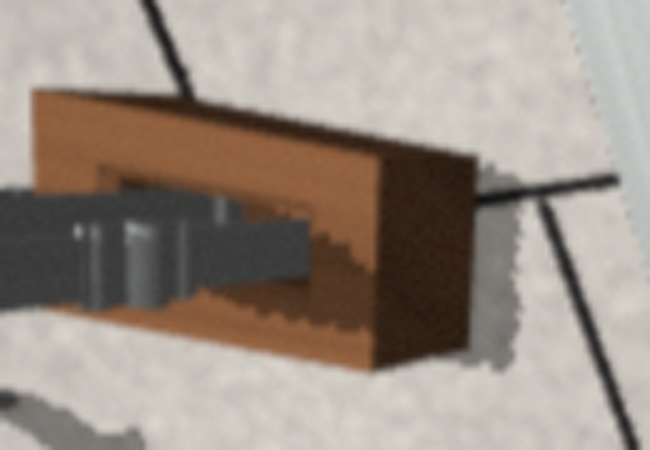

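```bash
python3 - <<'E'
from h import *
import pickle
i3,_=pickle.load(open('w3.pkl','rb'));i4,_=pickle.load(open('w4.pkl','rb'))
a=np.array([(230,232),(145,298),(218,398),(303,335)])/5.5+(190,95)
b=np.array([(393,208),(293,287),(365,393),(465,330)])/5.5+(260,85)
X=np.array([tri([(i3,p),(i4,q)])[0] for p,q in zip(a,b)]);print(X.round(1),X.mean(0).round(1))
print([tri([(i3,p),(i4,q)])[1] for p,q in zip(a,b)])
for im,P in((i3,a),(i4,b)):
    Y=np.array([atz(im,p,118) for p in P]);d=Y[2]-Y[1]+Y[3]-Y[0];d2=Y[0]-Y[1]+Y[3]-Y[2]
    print(Y.mean(0).round(1),np.degrees(np.arctan2(d[1],d[0])),np.degrees(np.arctan2(d2[1],d2[0])), np.linalg.norm(d[:2])/2,np.linalg.norm(d2[:2])/2)
# plate corners
for im,P,off in((i3,[(303,25),(35,232),(235,495),(498,312)],(190,95)),(i4,[(315,10),(10,235),(208,520),(502,320)],(260,85))):
    Y=np.array([atz(im,np.array(p)/5.5+off,8) for p in P]);d=Y[2]-Y[1]+Y[3]-Y[0]
    print('plate',Y.mean(0).round(1),np.degrees(np.arctan2(d[1],d[0])))
# block
for im,P,off in((i3,[(33,90),(382,157),(373,370)],(0,95)),(i4,[(262,75),(633,150),(612,382)],(15,85))):
    Y=np.array([atz(im,np.array(p)/5.+off,42) for p in P]);d=Y[1]-Y[0];e=Y[2]-Y[1]
    print('block',((Y[0]+Y[2])/2).round(1),np.degrees(np.arctan2(d[1],d[0])),np.degrees(np.arctan2(e[1],e[0])),np.linalg.norm(d),np.linalg.norm(e))
E
```

```text
[[ 5.359e+02 -4.000e-01  1.155e+02]
 [ 5.454e+02 -1.720e+01  1.152e+02]
 [ 5.643e+02 -7.400e+00  1.162e+02]
 [ 5.559e+02  9.400e+00  1.163e+02]] [550.4  -3.9 115.8]
[[array([-0. , -0.3]), array([0. , 0.3])], [array([0. , 0.2]), array([-0. , -0.2])], [array([-0. , -0.2]), array([0. , 0.2])], [array([0. , 0.4]), array([-0. , -0.4])]]
[550.1  -3.6 118. ] 26.66004835886576 118.20562326448461 21.483718684875623 18.81061185307009
[550.2  -4.4 118. ] 27.07405685917929 117.81568387236335 21.847731686393594 18.810690953401284
plate [550.3  -3.4   8. ] 27.170528355479135
plate [550.2  -4.2   8. ] 27.0456522676155
block [ 510.4 -239.5   42. ] 70.82201250621071 -20.23740600250392 82.2150310620971 53.13130736173516
block [ 510.3 -239.6   42. ] 70.49823877190278 -19.668259092113267 82.1619560248071 53.31353797473405
```

Call:
apply_moves(commands=[[[-0.021,-0.041,-0.01,-0.05],[-0.042,-0.082,-0.02,-0.1],[-0.063,-0.123,-0.03,-0.15],[-0.0845,-0.1646,-0.04,-0.192],[-0.0845,-0.1646,-0.04,-0.192],[-0.0845,-0.1646,-0.04,-0.192]]])

```text
t: 5.7
ee_pos: [511.1, -238.5, 340.1]
orientation: [0.264, 1.554, -0.264]
ft_force: [-0.1, -0.4, -0.1]
width: 87.7
```

```bash
python3 - <<'E'
from h import *
o=readout.get_obs();print(o['t'],o['ee_pos'],o['ft_force'])
im=cam('wrist')
import pickle;pickle.dump((im,o),open('w5.pkl','wb'))
cv2.imwrite('pics/w5.png',cv2.resize(im['color'][:,:,::-1],(800,600),interpolation=2))
print(proj(im,[[510.4,-239.5,134],[510.4,-239.5,84],[510.4,-239.5,8]]).round(1))
E
```

```text
5.7 [ 511.09691673 -238.47238411  340.05647911] [-0.12292208 -0.35616904 -0.09935081]
[[256.6 220. ]
 [256.8 201. ]
 [257.  183.2]]
```

View pics/w5.png

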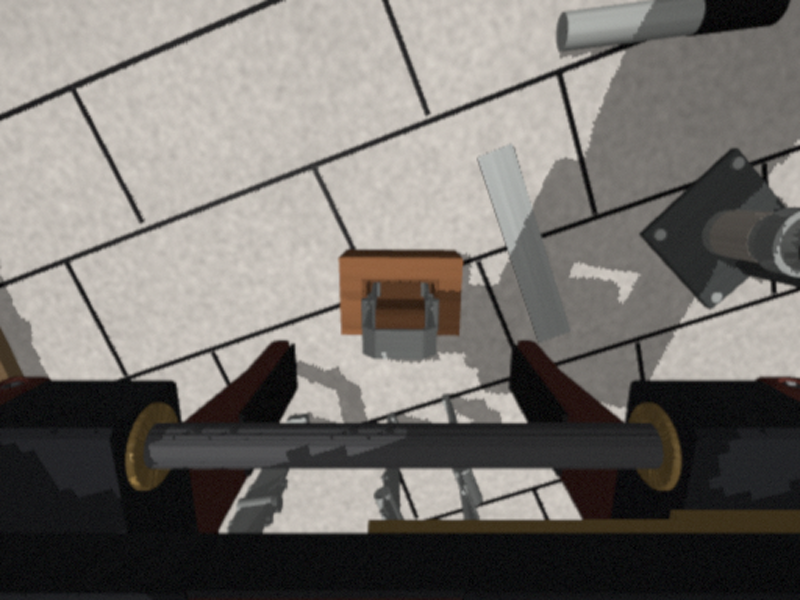

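Call:
apply_moves(commands=[[[0,0,-0.025,0],[0,0,-0.05,0],[0,0,-0.075,0],[0,0,-0.093,0],[0,0,-0.093,0],[0,0,-0.093,0]]])

```text
t: 6.5
ee_pos: [511.0, -239.3, 247.3]
orientation: [0.264, 1.554, -0.265]
ft_force: [0.8, -0.3, 0.2]
width: 87.7
```

Call:
apply_moves(commands=[[[0,0,0,0],[0,0,0,0],[0,0,0,0],[0,0,0,0],[0,0,0,0],[0,0,0,0]]], gripper=0.042)

```text
t: 7.25
ee_pos: [510.4, -239.5, 246.6]
orientation: [0.265, 1.555, -0.265]
ft_force: [0.0, -0.2, -0.4]
width: 41.7
```

```bash
python3 - <<'E'
from h import *
o=readout.get_obs();print(o['t'],o['ee_pos'],o['ft_force'],o['width'])
im=cam('wrist')
import pickle;pickle.dump((im,o),open('w6.pkl','wb'))
cv2.imwrite('pics/w6.png',cv2.resize(im['color'][:,:,::-1],(800,600),interpolation=2))
E
```

```text
7.25 [ 510.36209666 -239.47743519  246.57251495] [ 0.00393982 -0.22750074 -0.44163222] 41.747115894779974
```

View pics/w6.png

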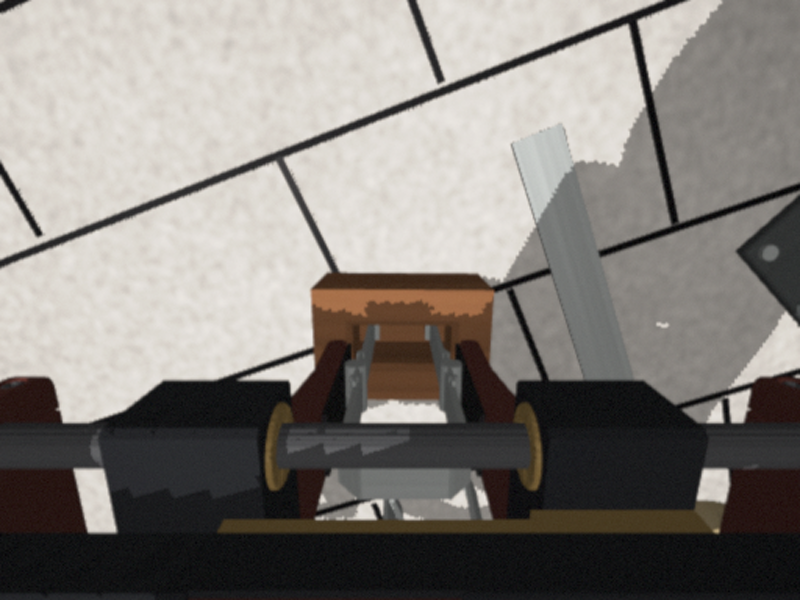

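Call:
apply_moves(commands=[[[0,0,0.01,0],[0,0,0.03,0],[0,0,0.06,0],[0,0,0.09,0],[0,0,0.12,0],[0,0,0.12,0],[0,0,0.12,0]]])

```text
t: 8.18
ee_pos: [510.0, -239.3, 366.1]
orientation: [0.265, 1.555, -0.265]
ft_force: [0.2, 0.3, -0.4]
width: 42.1
```

```bash
python3 - <<'E'
from h import *
o=readout.get_obs();print(o['t'],o['ee_pos'],o['ft_force'],o['width'])
im=cam('wrist')
import pickle;pickle.dump((im,o),open('w7.pkl','wb'))
cv2.imwrite('pics/w7.png',cv2.resize(im['color'][60:300,96:416,::-1],(800,600),interpolation=2))
E
```

```text
8.175 [ 510.04018308 -239.34098084  366.11204011] [ 0.22121185  0.30403789 -0.37423929] 42.05819756453642
```

View pics/w7.png

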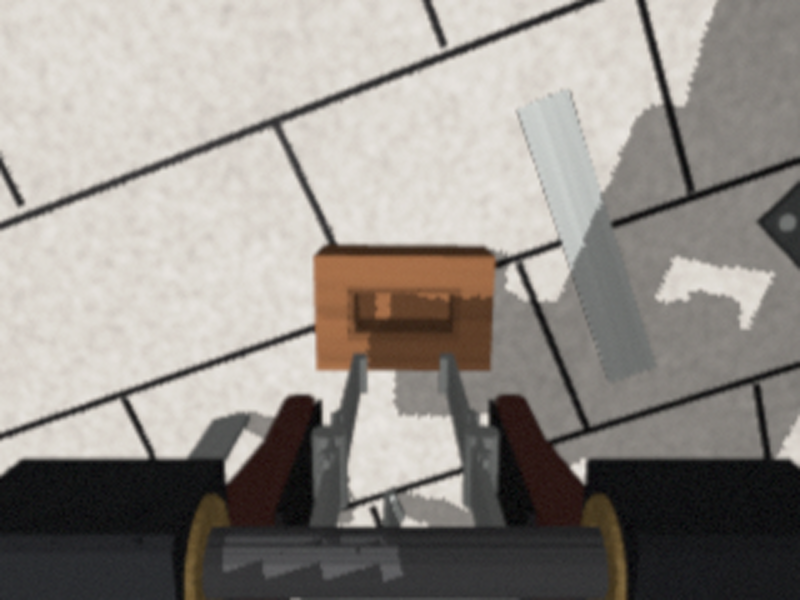

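```bash
cat >> h.py <<'E'
def tipbox(o,gap=22.,dz=0,wid=12,h=8,th=3,zoff=238):
    "visible corners of tips, in tool coords -> world"
    R=cv2.Rodrigues(o['orientation'])[0];P=[]
    for s in (-1,1):
        for zz in (-wid/2,wid/2):
            for yy in (gap/2,gap/2+th):
                P.append(o['ee_pos']+R@np.array([zoff,s*yy,zz]))
    return np.array(P)
E
python3 - <<'E'
from h import *
import pickle
im,o=pickle.load(open('w7.pkl','rb'))
p=proj(im,tipbox(o));print(((p-(96,60))*2.5).round(0))
v=cv2.resize(im['color'][180:250,210:305,::-1],None,fx=8,fy=8,interpolation=2)
for q in p: cv2.circle(v,tuple(int(c) for c in (q-(210,180)+.5)*8),3,(0,0,255),-1)
cv2.imwrite('pics/w7b.png',v)
E
```

```text
[[373. 352.]
 [364. 352.]
 [373. 386.]
 [364. 386.]
 [438. 352.]
 [447. 352.]
 [438. 386.]
 [447. 386.]]
```

View pics/w7b.png

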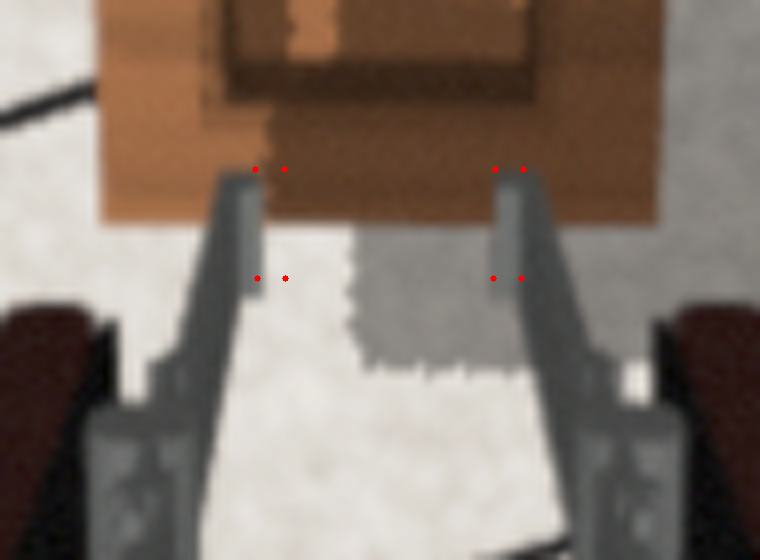

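Call:
apply_moves(commands=[[[0,0.02,0.02,0.02],[0.002,0.06,0.045,0.05],[0.003,0.11,0.045,0.09],[0.004,0.16,0.045,0.12],[0.005,0.21,0.045,0.15],[0.006,0.26,0.045,0.18],[0.007,0.31,0.045,0.21],[0.008,0.36,0.045,0.24]]])

```text
t: 9.22
ee_pos: [518.0, 122.1, 410.2]
orientation: [0.075, 1.572, -0.077]
ft_force: [1.0, 0.2, -0.6]
width: 42.0
```

Call:
apply_moves(commands=[[[0.002,0.05,-0.01,0.017],[0.003,0.1,-0.035,0.017],[0.004,0.13,-0.06,0.017],[0.0046,0.15,-0.085,0.017],[0.0046,0.15,-0.1,0.017],[0.0046,0.15,-0.1,0.017],[0.0046,0.15,-0.1,0.017]]])

```text
t: 10.1
ee_pos: [523.4, 269.7, 312.2]
orientation: [0.064, 1.569, -0.064]
ft_force: [-0.0, -0.6, 0.0]
width: 42.1
```

```bash
cat > look.py <<'E'
from h import *
import sys,pickle
n,gap=sys.argv[1],float(sys.argv[2]) if len(sys.argv)>2 else 22
o=readout.get_obs();print(o['t'],o['ee_pos'].round(2),o['orientation'].round(4),o['ft_force'].round(2),o['width'])
im=cam('wrist');pickle.dump((im,o),open(n+'.pkl','wb'))
v=cv2.resize(im['color'][150:250,196:316,::-1],None,fx=6.5,fy=6.0 if 0 else 6.5,interpolation=2)
v=v[:600]
v2=v.copy()
cv2.imwrite('pics/'+n+'.png',v)
E
python3 look.py w8
```

```text
10.1 [523.36 269.66 312.17] [ 0.0644  1.5694 -0.0642] [-0.04 -0.58  0.04] 42.096848252352345
```

View pics/w8.png

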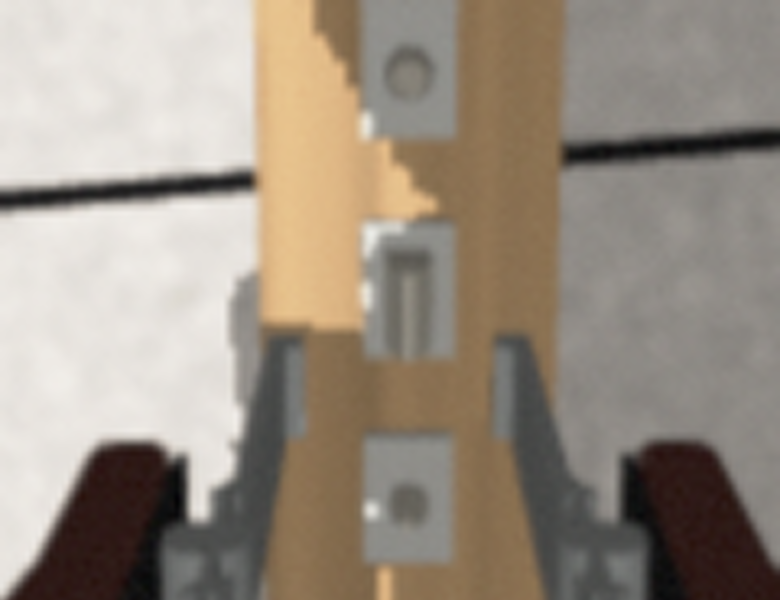

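Call:
apply_moves(commands=[[[0,0.0006,-0.01,0],[0,0.0006,-0.02,0],[0,0.0006,-0.02,0],[0,0.0006,-0.02,0],[0,0.0006,-0.02,0]]])

```text
t: 10.78
ee_pos: [523.1, 271.2, 291.9]
orientation: [0.064, 1.57, -0.063]
ft_force: [-0.3, -0.2, -0.4]
width: 42.1
```

```bash
python3 look.py w9
```

```text
10.775 [523.13 271.17 291.87] [ 0.0635  1.5696 -0.0633] [-0.29 -0.23 -0.38] 42.14159224420192
```

View pics/w9.png

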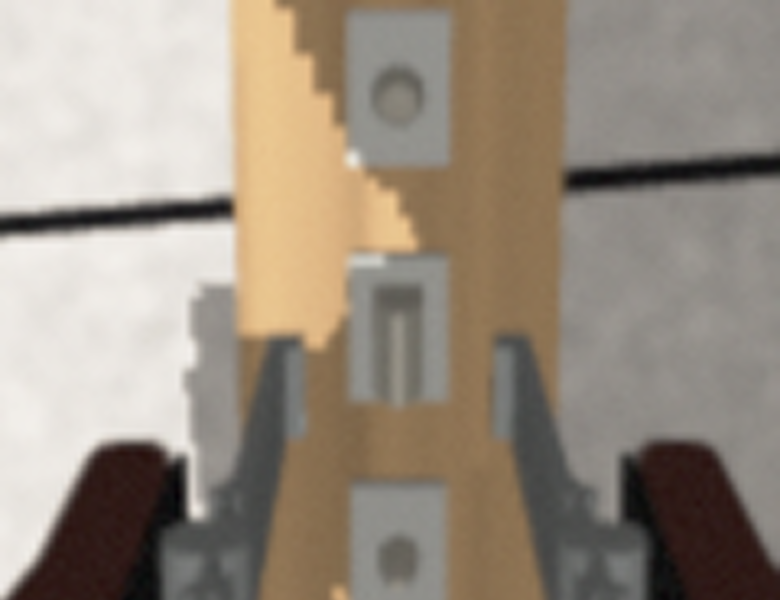

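```bash
python3 - <<'E'
from h import *
import pickle
im,o=pickle.load(open('w9.pkl','rb'))
R=cv2.Rodrigues(o['orientation'])[0]
print(np.degrees(np.arctan2(R[1,1],R[0,1])))
f=lambda p:(np.array(p)+.5)/6.5-.5+(196,150)
zt=o['ee_pos'][2]-238.3
for p,z in [((348,257),33),((448,257),33),((448,402),33),((348,402),33),((303,335),zt),((495,335),zt),((303,438),zt+8),((495,438),zt+8)]:
    print(p,(R.T@(atz(im,f(p),z)-o['ee_pos'])).round(1))
E
```

```text
85.37423085924111
(348, 257) [258.9  -8.2 -11. ]
(448, 257) [258.9   5.7 -11. ]
(448, 402) [258.9   5.8  10.2]
(348, 402) [258.9  -8.4  10.2]
(303, 335) [238.3 -13.5  -5.6]
(495, 335) [238.3  11.3  -5.6]
(303, 438) [230.3 -13.2   5.6]
(495, 438) [230.3  11.    5.6]
```

Call:
apply_moves(commands=[[[-0.0004,0,-0.006,0],[-0.0004,0,-0.012,0],[-0.0004,0,-0.018,0],[-0.0004,0,-0.0195,0],[-0.0004,0,-0.0195,0],[-0.0004,0,-0.0195,0]]])

```text
t: 11.58
ee_pos: [522.7, 271.1, 272.3]
orientation: [0.064, 1.57, -0.063]
ft_force: [0.6, -0.3, -0.6]
width: 42.1
```

```bash
python3 look.py w10; python3 - <<'E'
from h import *
im=cam('scene');u,v=proj(im,[523,270,35])[0].astype(int)
cv2.imwrite('pics/s10.png',cv2.resize(im['color'][v-45:v+35,u-50:u+50,::-1],None,fx=7,fy=7,interpolation=2))
E
```

```text
11.575 [522.71 271.12 272.31] [ 0.0636  1.5696 -0.0634] [ 0.63 -0.31 -0.6 ] 42.11785694454823
```

View pics/w10.png

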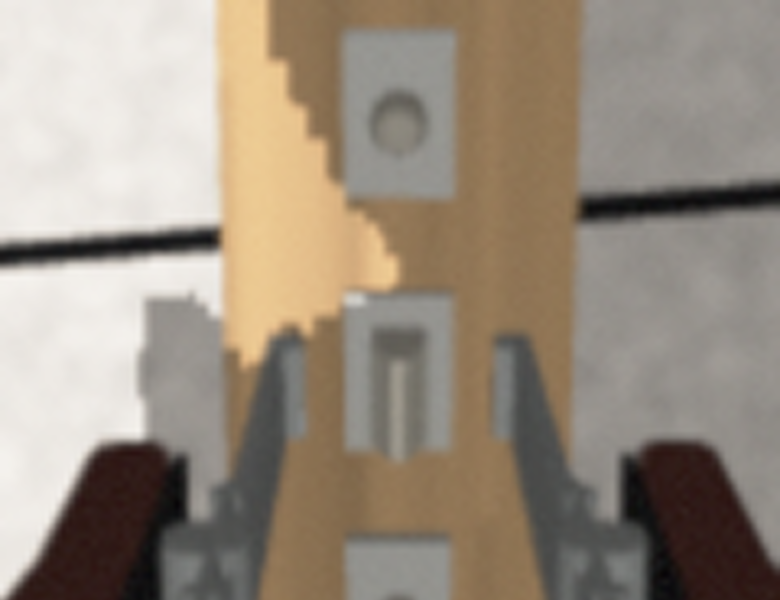

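View pics/s10.png

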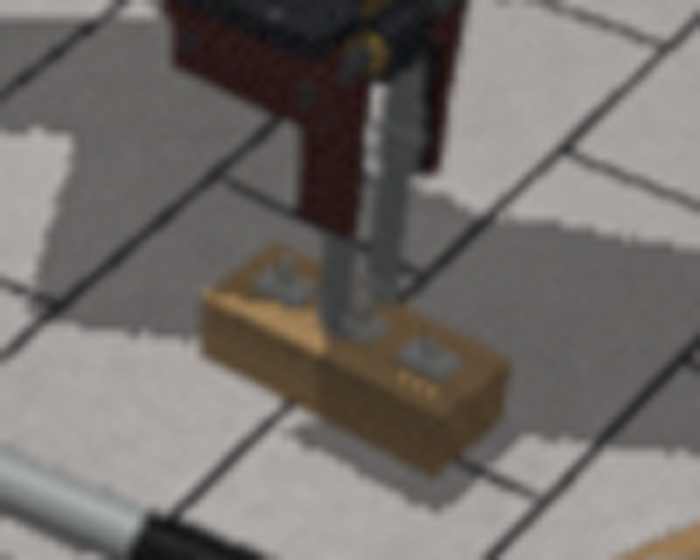

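Call:
apply_moves(commands=[[[0,0,0,0],[0,0,0,0],[0,0,0,0],[0,0,0,0],[0,0,0,0],[0,0,0,0]]], gripper=0.03)

```text
t: 12.42
ee_pos: [522.7, 271.1, 272.3]
orientation: [0.064, 1.57, -0.063]
ft_force: [1.2, -0.9, 2.1]
width: 35.3
```

```bash
python3 look.py w11 7
```

```text
12.425 [522.71 271.1  272.32] [ 0.0635  1.5696 -0.0634] [ 1.17 -0.89  2.07] 35.33048414965938
```

View pics/w11.png

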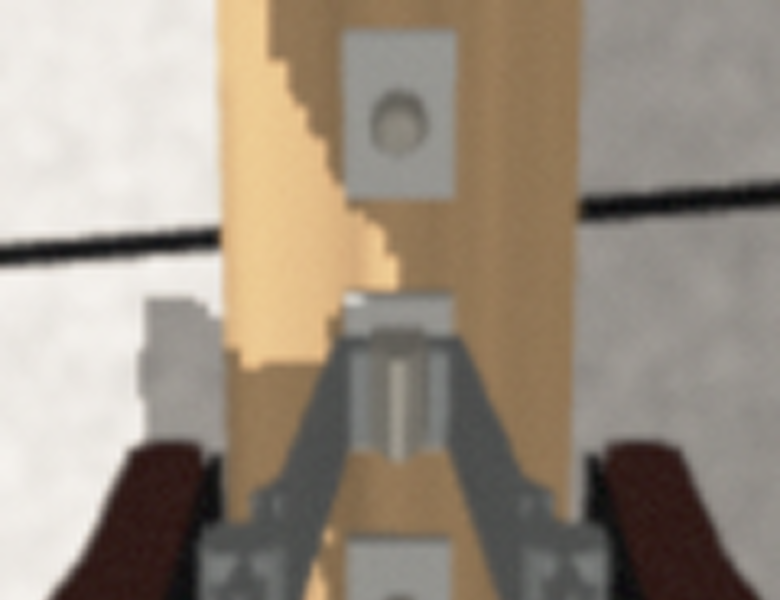

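Call:
apply_moves(commands=[[[0,0,0,0],[0,0,0.005,0],[0,0,0.012,0],[0,0,0.02,0],[0,0,0.03,0],[0,0,0.04,0],[0,0,0.04,0],[0,0,0.04,0]]])

```text
t: 13.48
ee_pos: [522.5, 271.0, 312.2]
orientation: [0.063, 1.57, -0.063]
ft_force: [-0.1, -0.8, -0.9]
width: 35.3
```

```bash
python3 look.py w12 7; python3 - <<'E'
from h import *
im=cam('scene');u,v=proj(im,[523,270,55])[0].astype(int)
cv2.imwrite('pics/s12.png',cv2.resize(im['color'][v-45:v+45,u-50:u+50,::-1],None,fx=6.5,fy=6.5,interpolation=2))
E
```

```text
13.475 [522.52 271.03 312.17] [ 0.0634  1.5699 -0.0635] [-0.14 -0.83 -0.88] 35.34531566505221
```

View pics/w12.png

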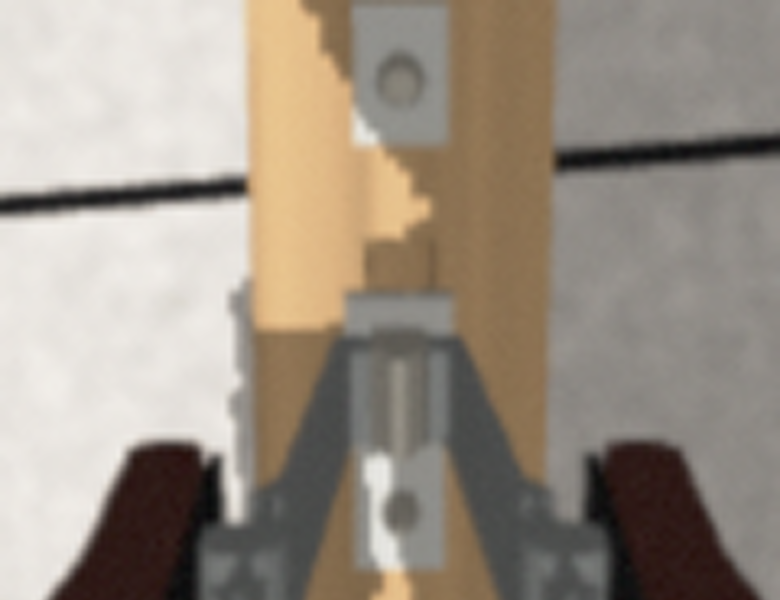

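View pics/s12.png

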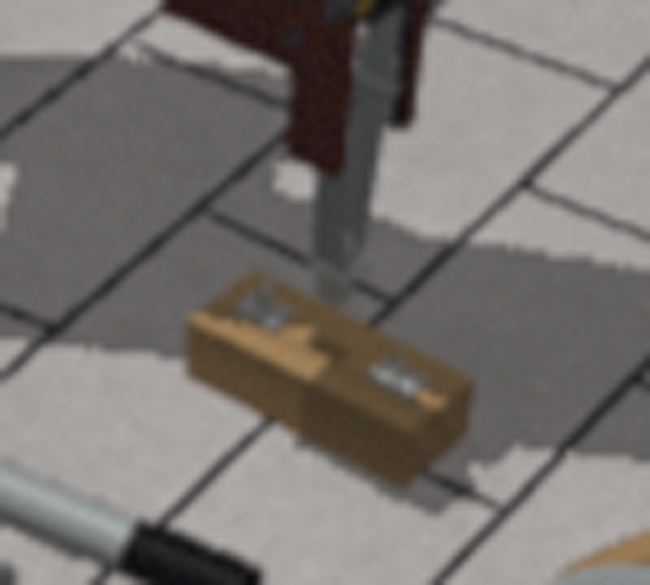

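Call:
apply_moves(commands=[[[0,0,0.03,0],[0.002,-0.01,0.06,0.04],[0.005,-0.04,0.085,0.12],[0.008,-0.08,0.098,0.2],[0.012,-0.12,0.098,0.29],[0.016,-0.16,0.098,0.37],[0.02,-0.2,0.098,0.45],[0.024,-0.235,0.098,0.52]]])

```text
t: 14.58
ee_pos: [546.5, 34.7, 409.8]
orientation: [-0.346, 1.544, 0.346]
ft_force: [0.3, 0.2, -0.7]
width: 34.9
```

Call:
apply_moves(commands=[[[0.002,-0.025,-0.003,0.0355],[0.0033,-0.0389,-0.01,0.0355],[0.0033,-0.0389,-0.01,0.0355],[0.0033,-0.0389,-0.01,0.0355],[0.0033,-0.0389,-0.01,0.0355],[0.0033,-0.0389,-0.01,0.0355]]])

```text
t: 15.32
ee_pos: [549.9, -2.2, 400.3]
orientation: [-0.373, 1.538, 0.373]
ft_force: [0.1, -0.6, -1.4]
width: 35.0
```

```bash
python3 look.py w13 7; python3 - <<'E'
from h import *
im=cam('scene');u,v=proj(im,[550,-4,140])[0].astype(int)
import pickle;pickle.dump(im,open('s13.pkl','wb'));print(u,v)
cv2.imwrite('pics/s13.png',cv2.resize(im['color'][v-45:v+45,u-50:u+50,::-1],None,fx=6.5,fy=6.5,interpolation=2))
E
```

```text
15.325 [549.94  -2.19 400.32] [-0.3729  1.5382  0.3728] [ 0.08 -0.57 -1.43] 35.03021255851854
251 168
```

View pics/w13.png

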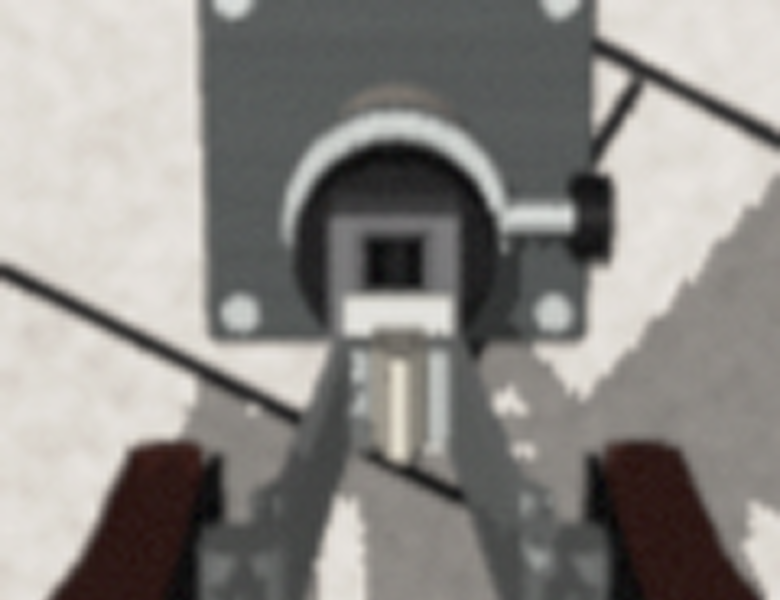

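View pics/s13.png

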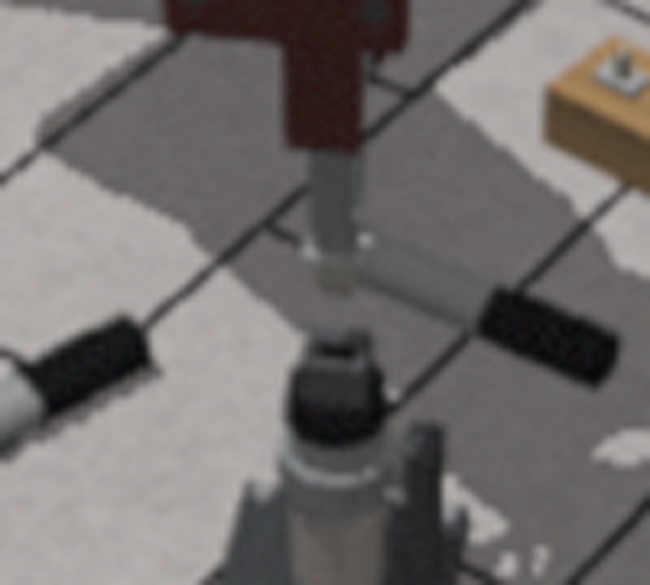

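```bash
python3 - <<'E'
from h import *
import pickle
im,o=pickle.load(open('w13.pkl','rb'))
R=cv2.Rodrigues(o['orientation'])[0]
f=lambda p:(np.array(p)+.5)/6.5-.5+(196,150)
zc=o['ee_pos'][2]-239
for n,p,z in [('hold TL',(329,213),118),('hold TR',(462,213),118),('slot TL',(363,235),118),('slotTR',(428,235),118),('col TL',(342,293),zc),('colTR',(458,293),zc),('colBL(under)',(342,337),zc-3),('plate',(205,340),8),('plate',(590,340),8),('bolt',(240,313),8),('bolt',(553,313),8)]:
    print(n,(R.T@(atz(im,f(p),z)-o['ee_pos'])).round(1),atz(im,f(p),z).round(1))
R2=cv2.Rodrigues(o['orientation'])[0]; print('mouth in tool',R.T@(np.array([550.2,-4.0,118])-o['ee_pos']))
v=cv2.resize(im['color'][170:225,235:290,::-1],None,fx=10,fy=10,interpolation=2);cv2.imwrite('pics/w13b.png',v)
E
```

```text
hold TL [282.3 -11.7 -12.5] [544.3 -18.3 118. ]
hold TR [282.3   8.5 -12.5] [ 5.35e+02 -3.00e-01  1.18e+02]
slot TL [282.3  -6.6  -9.1] [545.  -12.2 118. ]
slotTR [282.3   3.3  -9.1] [540.4  -3.4 118. ]
col TL [239.   -8.4 -11.3] [543.8 -14.8 161.3]
colTR [239.    6.6 -11.3] [537.   -1.5 161.3]
colBL(under) [242.   -8.5  -4.5] [549.9 -11.8 158.3]
plate [392.3 -43.9  39.6] [605.4 -23.1   8. ]
plate [392.3  40.8  39.6] [566.6  52.2   8. ]
bolt [392.3 -36.1  33.5] [596.3 -18.9   8. ]
bolt [392.3  32.5  33.5] [564.9  42.    8. ]
mouth in tool [282.31968004  -1.70443532  -0.65860224]
```

View pics/w13b.png

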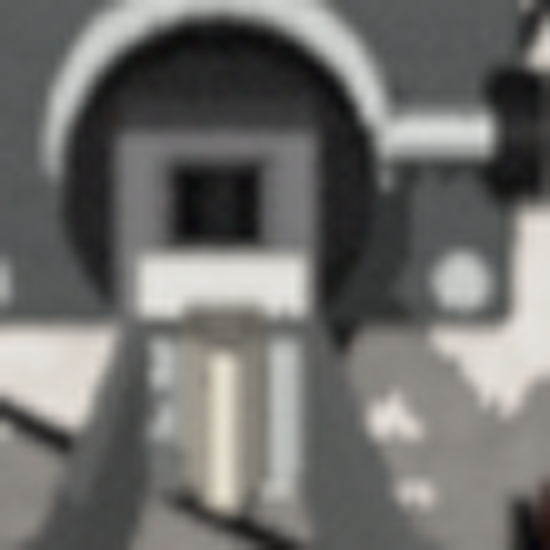

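Call:
apply_moves(commands=[[[-0.0002,-0.0003,-0.01,0],[-0.0002,-0.0003,-0.018,0],[-0.0002,-0.0003,-0.022,0],[-0.0002,-0.0003,-0.022,0],[-0.0002,-0.0003,-0.022,0]]])

```text
t: 16.05
ee_pos: [549.8, -3.1, 378.3]
orientation: [-0.372, 1.538, 0.372]
ft_force: [-0.1, -0.0, -0.3]
width: 35.2
```

```bash
python3 look.py w14 7; python3 - <<'E'
from h import *
im=cam('scene');u,v=251,168
cv2.imwrite('pics/s14.png',cv2.resize(im['color'][v-25:v+35,u-30:u+30,::-1],None,fx=9.5,fy=9.5,interpolation=2))
E
```

```text
16.05 [549.82  -3.13 378.28] [-0.3723  1.5384  0.3721] [-0.14 -0.   -0.34] 35.22003938089908
```

View pics/w14.png

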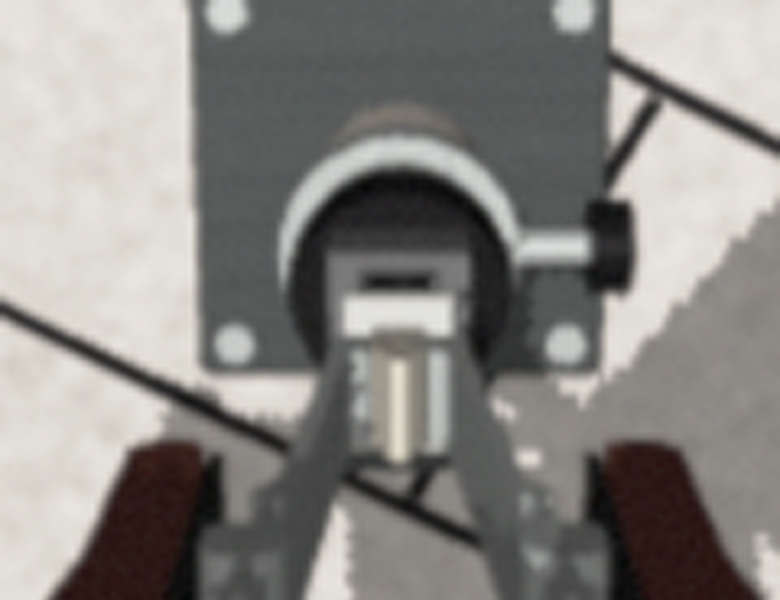

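View pics/s14.png

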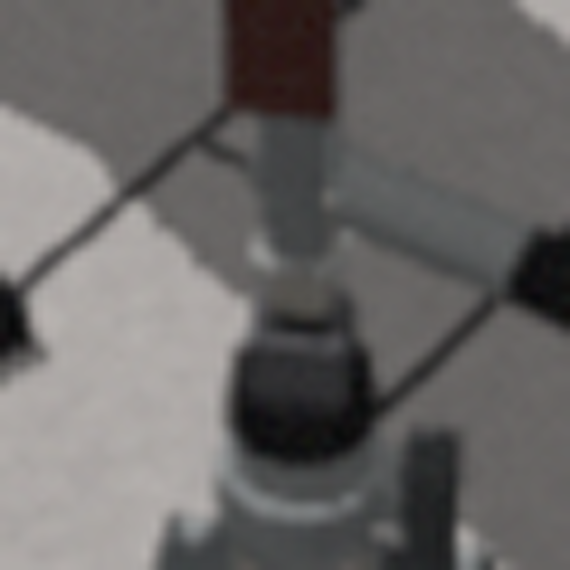

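Call:
apply_moves(commands=[[[0,0,-0.002,0],[0,0,-0.004,0],[0,0,-0.006,0],[0,0,-0.008,0],[0,0,-0.01,0],[0,0,-0.01,0]]])

```text
t: 16.9
ee_pos: [549.7, -3.1, 367.9]
orientation: [-0.372, 1.539, 0.372]
ft_force: [0.1, 1.3, -0.3]
width: 35.2
```

```bash
python3 look.py w15 7; python3 - <<'E'
from h import *
im=cam('scene');u,v=251,168
cv2.imwrite('pics/s15.png',cv2.resize(im['color'][v-25:v+35,u-30:u+30,::-1],None,fx=9.5,fy=9.5,interpolation=2))
o=readout.get_obs();print(o['moment'])
E
```

```text
16.9 [549.66  -3.11 367.94] [-0.3721  1.5389  0.3723] [ 0.14  1.33 -0.3 ] 35.171184897042956
[ 0.02309207 -0.01536631 -0.00708983]
```

View pics/w15.png

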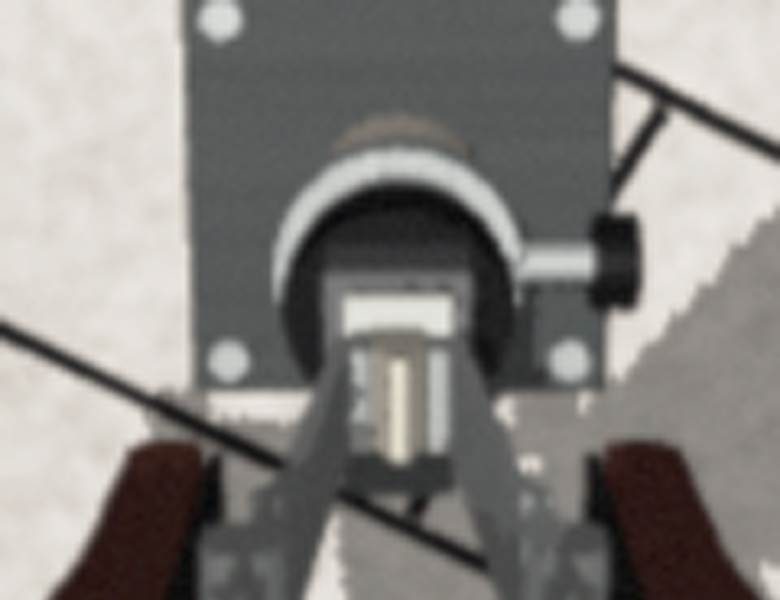

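View pics/s15.png

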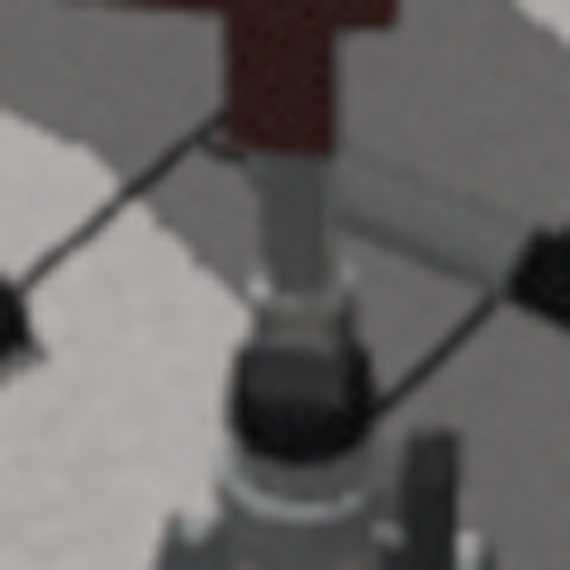

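Call:
apply_moves(commands=[[[0,0,-0.001,0],[0,0,-0.002,0],[0,0,-0.003,0],[0,0,-0.004,0],[0,0,-0.004,0],[0,0,-0.004,0]]])

```text
t: 17.75
ee_pos: [549.8, -3.1, 364.4]
orientation: [-0.372, 1.538, 0.372]
ft_force: [-0.1, 0.3, 4.1]
width: 35.0
```

Call:
apply_moves(commands=[[[0,0,-0.001,0],[0,0,-0.002,0],[0,0,-0.003,0],[0,0,-0.003,0],[0,0,-0.003,0]]])

```text
t: 18.38
ee_pos: [549.8, -3.1, 361.3]
orientation: [-0.372, 1.538, 0.372]
ft_force: [-0.3, 0.3, 5.4]
width: 35.2
```

Call:
apply_moves(commands=[[[0,0,-0.001,0],[0,0,-0.001,0],[0,0,-0.001,0]]])

```text
t: 18.75
ee_pos: [549.9, -3.1, 360.4]
orientation: [-0.372, 1.538, 0.372]
ft_force: [-0.5, 0.7, 5.3]
width: 35.2
```

Call:
apply_moves(commands=[[[0,0,-0.001,0],[0,0,-0.002,0],[0,0,-0.002,0],[0,0,-0.002,0]]])

```text
t: 19.25
ee_pos: [550.0, -3.1, 358.7]
orientation: [-0.372, 1.538, 0.372]
ft_force: [-0.2, 0.1, 7.8]
width: 35.1
```

Call:
apply_moves(commands=[[[0,0,-0.001,0],[0,0,-0.001,0],[0,0,-0.001,0]]])

```text
t: 19.62
ee_pos: [550.1, -3.1, 357.8]
orientation: [-0.372, 1.537, 0.372]
ft_force: [0.5, 0.9, 8.3]
width: 35.3
```

```bash
python3 look.py w16 7; python3 - <<'E'
from h import *
o=readout.get_obs();print(o['ft_force'])
im=cam('scene');u,v=251,168
cv2.imwrite('pics/s16.png',cv2.resize(im['color'][v-25:v+35,u-30:u+30,::-1],None,fx=9.5,fy=9.5,interpolation=2))
o=readout.get_obs();print(o['ft_force'])
E
```

```text
19.625 [550.07  -3.1  357.82] [-0.3724  1.5372  0.3718] [0.5  0.87 8.33] 35.25891699364503
[-0.57955458 -0.82366444  7.35107633]
[-0.28708501 -0.40707144  8.80324418]
```

View pics/w16.png

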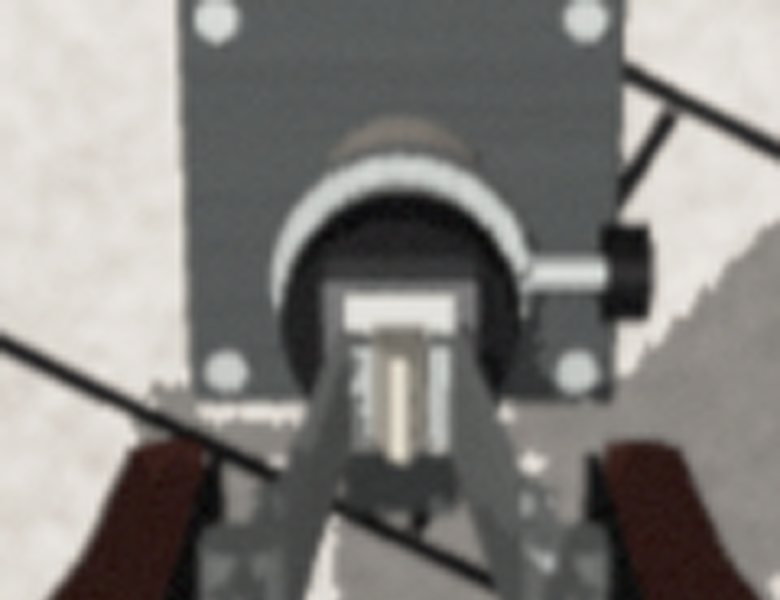

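View pics/s16.png

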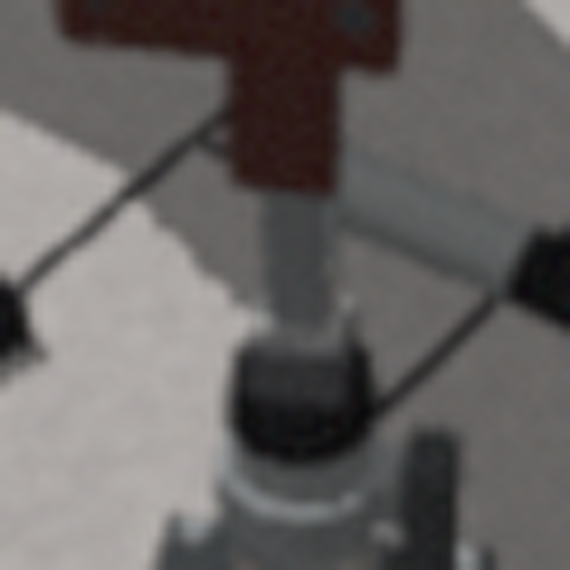

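Call:
apply_moves(commands=[[[0,0,-0.0005,0],[0,0,-0.001,0],[0,0,-0.001,0],[0,0,-0.001,0]]])

```text
t: 20.23
ee_pos: [550.1, -3.1, 356.9]
orientation: [-0.372, 1.537, 0.372]
ft_force: [-1.3, 0.2, 9.5]
width: 35.2
```

Call:
apply_moves(commands=[[[0,0,0,0]]])

```text
t: 20.35
ee_pos: [550.1, -3.1, 356.9]
orientation: [-0.372, 1.537, 0.372]
ft_force: [-1.0, 0.3, 8.7]
width: 34.8
```

Call:
apply_moves(commands=[[[0,0,-0.0005,0],[0,0,-0.001,0],[0,0,-0.001,0],[0,0,-0.001,0]]])

```text
t: 20.85
ee_pos: [550.1, -3.1, 356.0]
orientation: [-0.372, 1.537, 0.372]
ft_force: [-0.5, 0.7, 9.7]
width: 35.3
```

```bash
python3 look.py w17 7; python3 - <<'E'
from h import *
im=cam('scene');u,v=251,168
cv2.imwrite('pics/s17.png',cv2.resize(im['color'][v-35:v+25,u-30:u+30,::-1],None,fx=9.5,fy=9.5,interpolation=2))
o=readout.get_obs();print(o['ft_force'])
E
```

```text
20.85 [550.15  -3.11 356.02] [-0.3724  1.5368  0.3718] [-0.52  0.66  9.72] 35.25705531375711
[-7.29310893e-03  5.64339650e-01  9.97643741e+00]
```

View pics/w17.png

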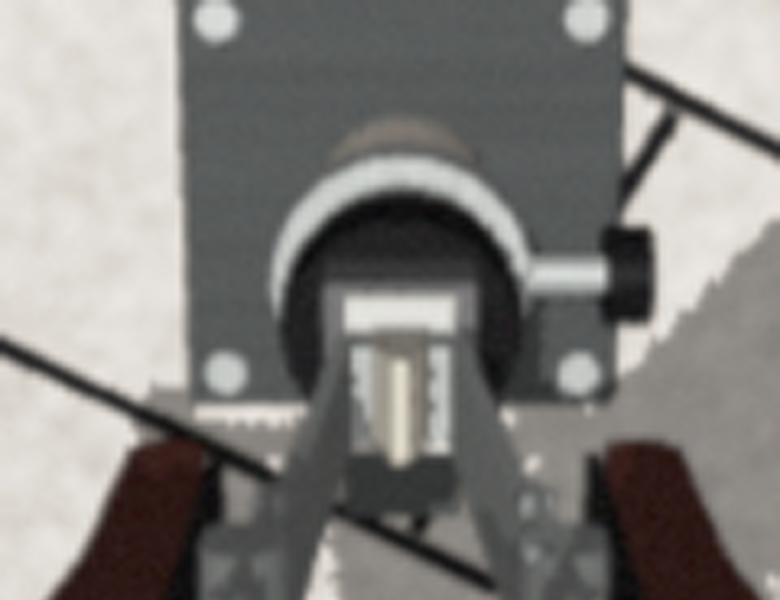

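View pics/s17.png

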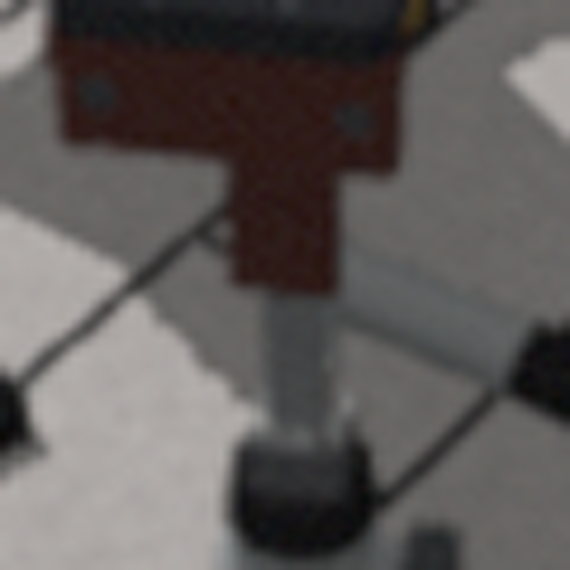

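Call:
apply_moves(commands=[[[0,0,-0.0005,0],[0,0,-0.001,0],[0,0,-0.001,0],[0,0,-0.001,0]]])

```text
t: 21.45
ee_pos: [550.3, -3.1, 355.3]
orientation: [-0.372, 1.536, 0.372]
ft_force: [-1.6, 1.0, 11.5]
width: 35.3
```

Call:
apply_moves(commands=[[[0,0,0,0]]])

```text
t: 21.58
ee_pos: [550.3, -3.1, 355.3]
orientation: [-0.372, 1.536, 0.372]
ft_force: [-0.6, 0.7, 12.1]
width: 35.5
```

Call:
apply_moves(commands=[[[0,0,-0.0004,0],[0,0,-0.0008,0],[0,0,-0.0008,0],[0,0,-0.0008,0]]])

```text
t: 22.08
ee_pos: [550.4, -3.1, 354.7]
orientation: [-0.372, 1.536, 0.372]
ft_force: [-1.3, 0.3, 13.7]
width: 35.7
```

Call:
apply_moves(commands=[[[0,0,0,0]]])

```text
t: 22.2
ee_pos: [550.3, -3.1, 354.7]
orientation: [-0.372, 1.536, 0.372]
ft_force: [-1.8, 1.4, 13.5]
width: 35.0
```

Call:
apply_moves(commands=[[[0,0,0,0]]])

```text
t: 22.32
ee_pos: [550.3, -3.1, 354.7]
orientation: [-0.372, 1.536, 0.372]
ft_force: [-1.5, 0.1, 12.3]
width: 35.5
```

Call:
apply_moves(commands=[[[0,0,-0.0003,0],[0,0,-0.0006,0],[0,0,-0.0006,0],[0,0,-0.0006,0]]])

```text
t: 22.82
ee_pos: [550.4, -3.1, 354.3]
orientation: [-0.372, 1.536, 0.372]
ft_force: [-0.7, 0.1, 15.1]
width: 35.4
```

Call:
apply_moves(commands=[[[0,0,0,0]]])

```text
t: 22.95
ee_pos: [550.4, -3.1, 354.3]
orientation: [-0.372, 1.536, 0.372]
ft_force: [-1.0, 1.4, 13.8]
width: 35.3
```

```bash
python3 look.py w18 7; python3 - <<'E'
from h import *
o=readout.get_obs();print(o['ft_force'],o['moment'])
im=cam('top')
u,v=proj(im,[550,-4,120])[0].astype(int)
cv2.imwrite('pics/t18.png',cv2.resize(im['color'][v-30:v+30,u-30:u+30,::-1],None,fx=9,fy=9,interpolation=2))
o=readout.get_obs();print(o['ft_force'])
E
```

```text
22.95 [550.4   -3.06 354.3 ] [-0.3724  1.5358  0.3716] [-1.04  1.45 13.85] 35.32836142470485
[-1.70758755  0.72823416 14.61576522] [ 0.28454633  0.31848802 -0.04390212]
[-1.98964756  1.55979984 14.69894508]
```

View pics/w18.png

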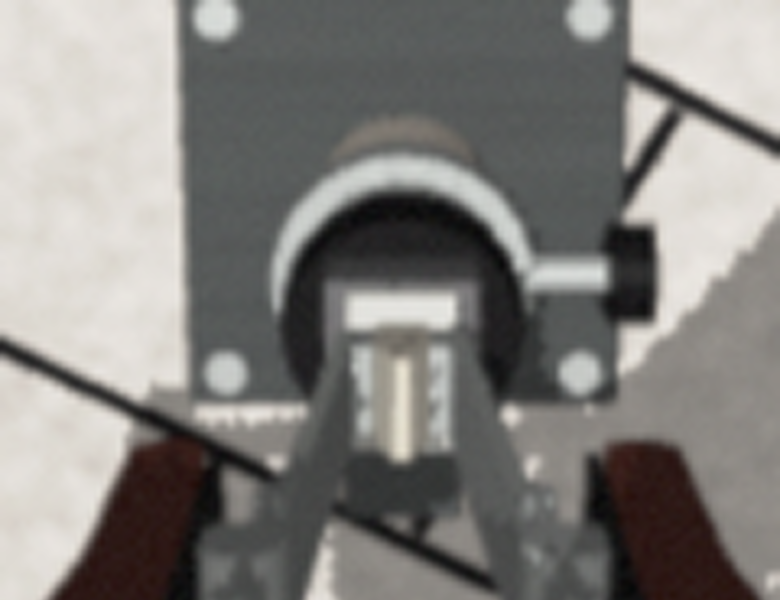

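Call:
apply_moves(commands=[[[0,0,0.001,0],[0,0,0.002,0],[0,0,0.003,0],[0,0,0.004,0],[0,0,0.0042,0],[0,0,0.0042,0]]])

```text
t: 23.8
ee_pos: [550.0, -3.1, 357.3]
orientation: [-0.372, 1.538, 0.372]
ft_force: [-0.2, 0.6, 6.2]
width: 35.2
```

Call:
apply_moves(commands=[[[0,0,0,0]]])

```text
t: 23.92
ee_pos: [550.0, -3.1, 357.3]
orientation: [-0.372, 1.538, 0.372]
ft_force: [0.1, -0.4, 6.2]
width: 35.3
```

Call:
apply_moves(commands=[[[0,0,0.0006,0],[0,0,0.0012,0],[0,0,0.0012,0],[0,0,0.0012,0]]])

```text
t: 24.42
ee_pos: [549.8, -3.1, 358.1]
orientation: [-0.372, 1.538, 0.372]
ft_force: [1.6, 0.3, 3.0]
width: 34.9
```

```bash
python3 look.py w19 7; python3 - <<'E'
from h import *
im=cam('scene');u,v=251,168
cv2.imwrite('pics/s19.png',cv2.resize(im['color'][v-35:v+25,u-30:u+30,::-1],None,fx=9.5,fy=9.5,interpolation=2))
E
```

```text
24.425 [549.76  -3.13 358.12] [-0.3723  1.5385  0.3722] [1.59 0.29 3.03] 34.88284815101859
```

View pics/w19.png

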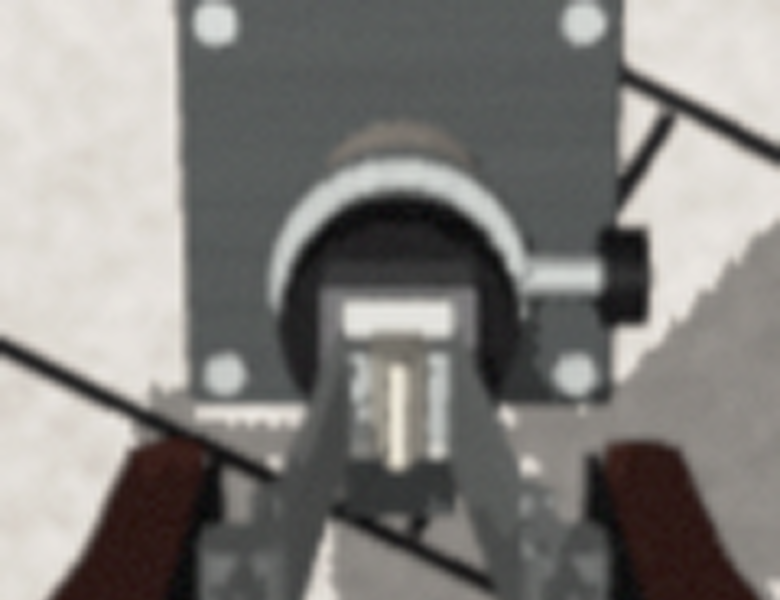

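View pics/s19.png

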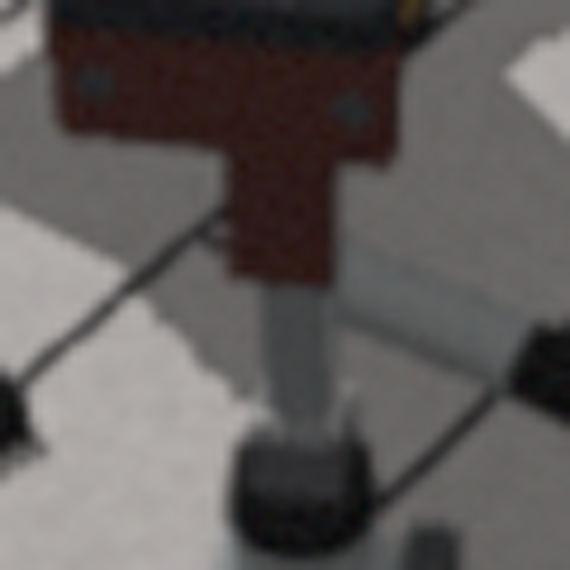

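Call:
apply_moves(commands=[[[0,0,0,0],[0,0,0,0],[0,0,0,0],[0,0,0,0],[0,0,0,0]]], gripper=0.042)

```text
t: 25.15
ee_pos: [549.7, -3.1, 358.1]
orientation: [-0.372, 1.539, 0.372]
ft_force: [0.9, -0.9, 3.0]
width: 42.0
```

```bash
python3 look.py w20
```

```text
25.15 [549.69  -3.11 358.13] [-0.3722  1.5387  0.3722] [ 0.93 -0.88  3.02] 42.035818968351464
```

View pics/w20.png

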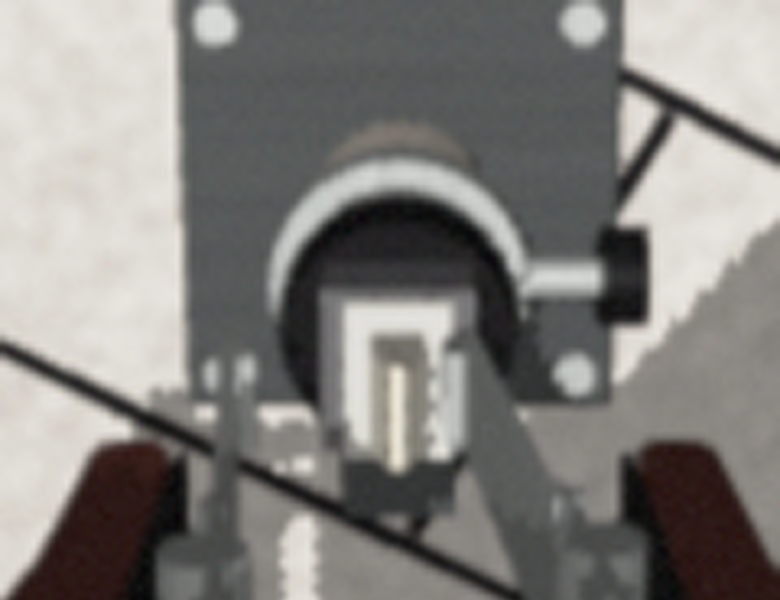

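Call:
apply_moves(commands=[[[0,0,0.001,0],[0,0,0.002,0],[0,0,0.003,0],[0,0,0.003,0],[0,0,0.003,0]]])

```text
t: 25.82
ee_pos: [549.7, -3.1, 361.1]
orientation: [-0.372, 1.539, 0.372]
ft_force: [-0.1, -0.1, -1.1]
width: 42.3
```

```bash
python3 look.py w21
```

```text
25.825 [549.68  -3.08 361.11] [-0.3722  1.5387  0.3723] [-0.11 -0.13 -1.05] 42.257956286308364
```

View pics/w21.png

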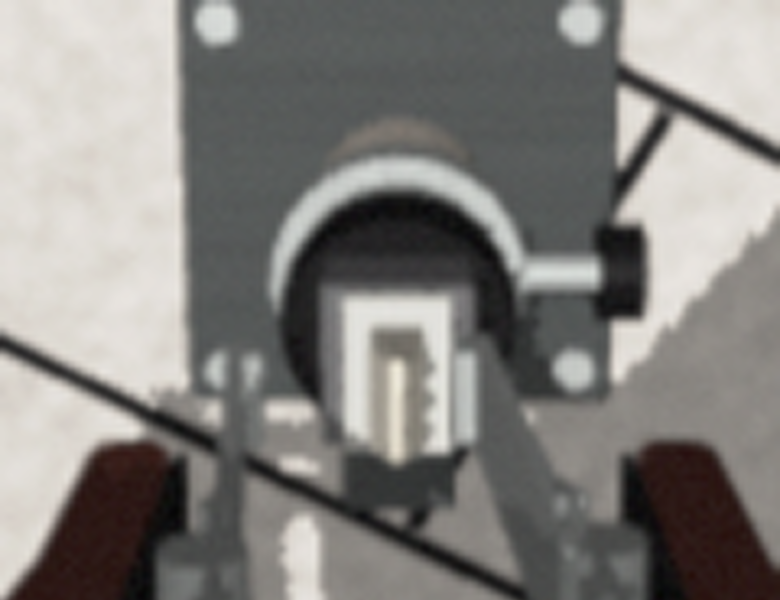

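Call:
apply_moves(commands=[[[0,0,0.003,0],[0,0,0.008,0],[0,0,0.015,0],[0,0,0.025,0],[0,0,0.035,0],[0,0,0.05,0],[0,0,0.05,0],[0,0,0.05,0]]])

```text
t: 26.88
ee_pos: [549.6, -3.1, 411.2]
orientation: [-0.372, 1.539, 0.372]
ft_force: [-0.1, 0.3, -0.4]
width: 42.2
```

```bash
python3 look.py w22; python3 - <<'E'
from h import *
im=cam('scene');u,v=251,168
cv2.imwrite('pics/s22.png',cv2.resize(im['color'][v-45:v+25,u-35:u+35,::-1],None,fx=8.5,fy=8.5,interpolation=2))
E
```

```text
26.875 [549.59  -3.12 411.16] [-0.3722  1.5386  0.3722] [-0.14  0.35 -0.37] 42.20968813734034
```

View pics/w22.png

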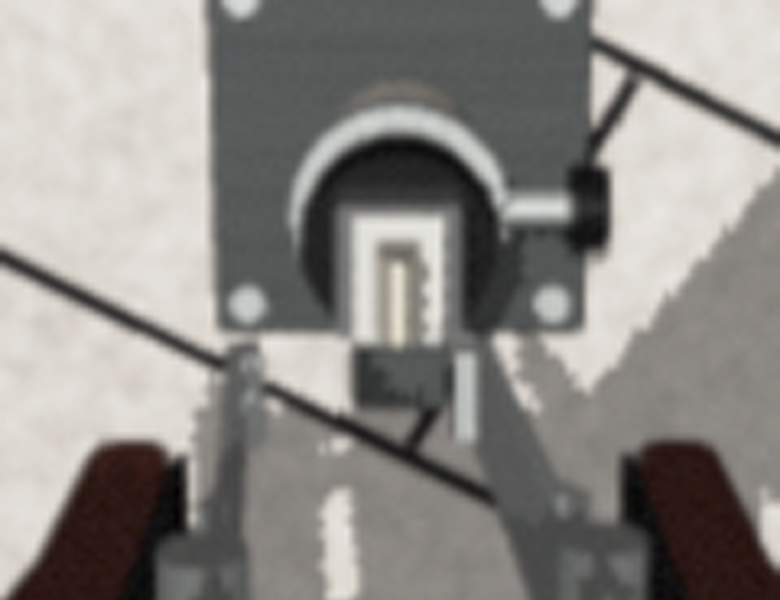

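View pics/s22.png

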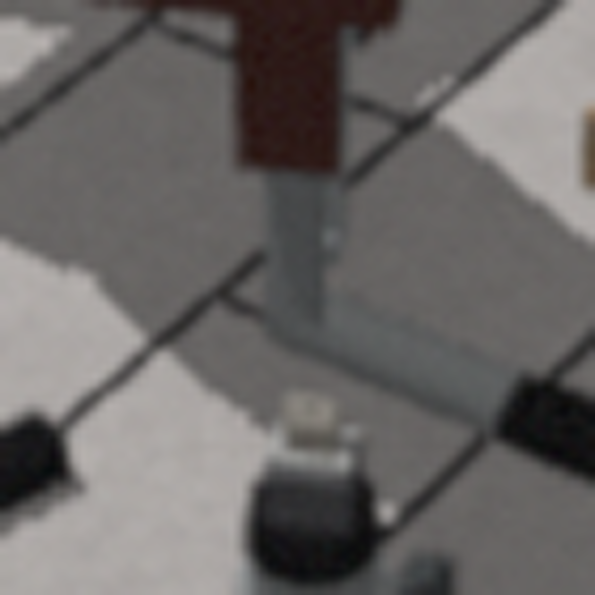

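```bash
python3 - <<'E'
from h import *
import pickle
im,o=pickle.load(open('w22.pkl','rb'))
v=cv2.resize(im['color'][175:210,240:275,::-1],None,fx=16,fy=16,interpolation=2)
for z,c in ((118,(0,0,255)),(121,(0,255,0)),(123,(255,0,0))):
    a=np.radians(27.2);x=np.array([np.cos(a),np.sin(a),0]);y=np.array([-x[1],x[0],0])
    hw=(11,10) if z==118 else (10.5,7)
    P=[np.array([550.2,-4.0,z])+sx*hw[0]*x+sy*hw[1]*y for sx,sy in((-1,-1),(-1,1),(1,1),(1,-1))]
    q=((proj(im,P)-(240,175)+.5)*16).astype(int);cv2.polylines(v,[q],True,c,1)
cv2.imwrite('pics/w22b.png',v)
s=viewer.get_image('scene');pickle.dump(s,open('s22.pkl','wb'))
v=cv2.resize(s['color'][155:200,230:275,::-1],None,fx=13,fy=13,interpolation=2)
v2=v.copy()
for z,c in ((118,(0,0,255)),(121,(0,255,0))):
    hw=(11,10) if z==118 else (10.5,7)
    P=[np.array([550.2,-4.0,z])+sx*hw[0]*x+sy*hw[1]*y for sx,sy in((-1,-1),(-1,1),(1,1),(1,-1))]
    q=((proj(s,P)-(230,155)+.5)*13).astype(int);cv2.polylines(v,[q],True,c,1)
cv2.imwrite('pics/s22b.png',np.hstack([v[:,:390],v2[:,:390]]))
E
```

```text
(no output)
```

View pics/w22b.png

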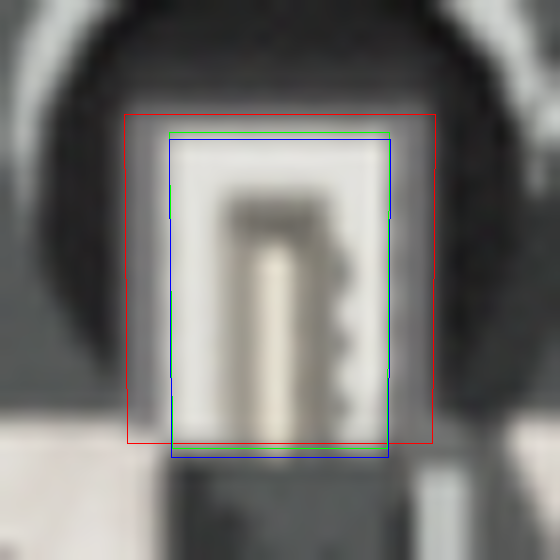

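View pics/s22b.png

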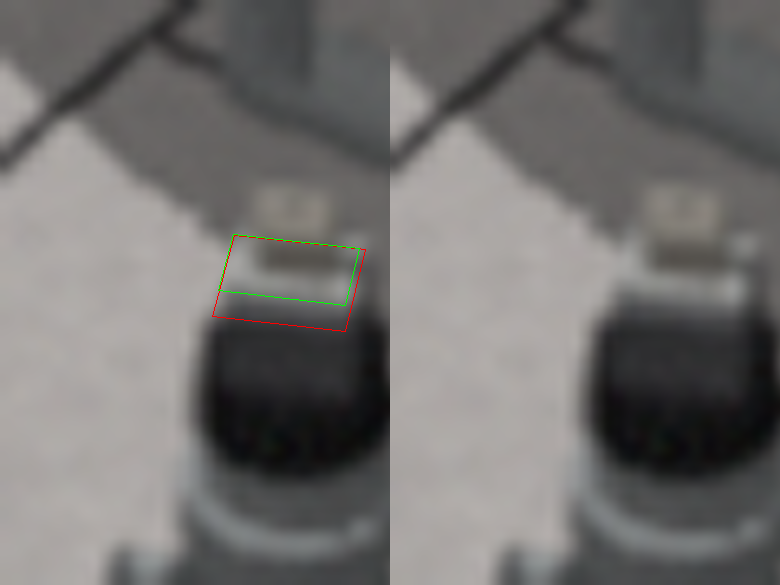

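Call:
apply_moves(commands=[[[-0.004,-0.025,0,-0.08],[-0.009,-0.055,0,-0.18],[-0.015,-0.09,0,-0.3],[-0.021,-0.125,0,-0.42],[-0.027,-0.16,0,-0.54],[-0.033,-0.195,0,-0.66],[-0.037,-0.22,0,-0.76],[-0.0393,-0.2364,0,-0.8125]]])

```text
t: 28.02
ee_pos: [510.1, -240.6, 410.8]
orientation: [0.267, 1.555, -0.267]
ft_force: [0.4, -0.0, -1.8]
width: 42.2
```

Call:
apply_moves(commands=[[[0,0,-0.02,0],[0,0,-0.045,0],[0,0,-0.07,0],[0,0,-0.08,0],[0,0,-0.08,0],[0,0,-0.08,0],[0,0,-0.08,0]]])

```text
t: 28.9
ee_pos: [510.7, -239.6, 332.1]
orientation: [0.265, 1.553, -0.265]
ft_force: [-0.5, 0.3, -0.7]
width: 42.2
```

```bash
python3 look.py w23; python3 - <<'E'
from h import *
im=cam('scene');u,v=proj(im,[510,-239,80])[0].astype(int)
cv2.imwrite('pics/s23.png',cv2.resize(im['color'][v-60:v+60,u-60:u+60,::-1],None,fx=5,fy=5,interpolation=2))
E
```

```text
28.9 [ 510.71 -239.64  332.11] [ 0.2646  1.5529 -0.2653] [-0.54  0.31 -0.74] 42.1682302288852
```

View pics/w23.png

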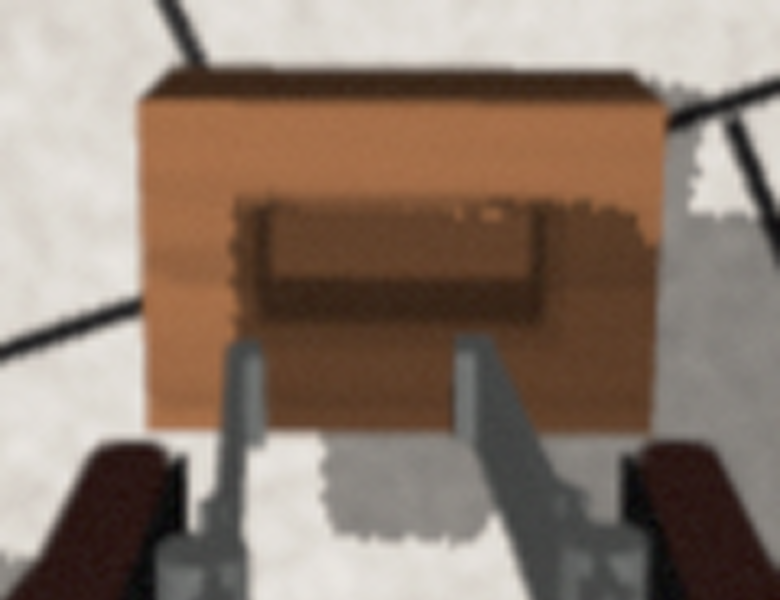

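View pics/s23.png

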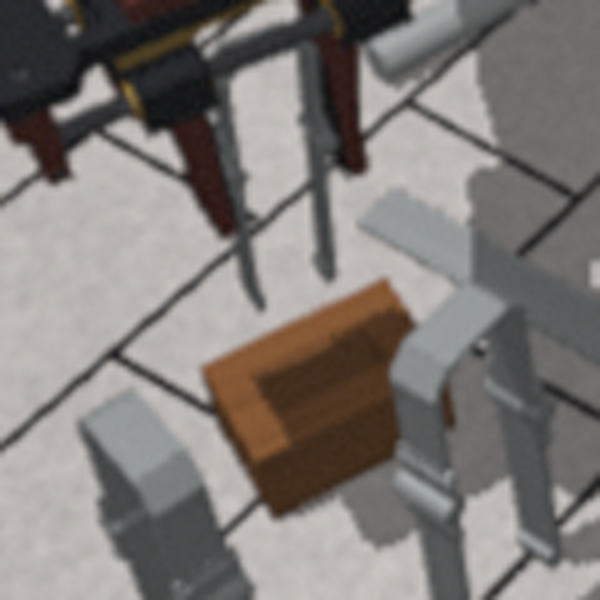

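Call:
apply_moves(commands=[[[0.0005,0.0014,-0.015,0],[0.0005,0.0014,-0.035,0],[0.0005,0.0014,-0.055,0],[0.0005,0.0014,-0.07,0],[0.0005,0.0014,-0.079,0],[0.0005,0.0014,-0.079,0],[0.0005,0.0014,-0.079,0]]])

```text
t: 29.88
ee_pos: [511.2, -238.2, 252.6]
orientation: [0.265, 1.554, -0.265]
ft_force: [-0.3, 0.8, -0.1]
width: 42.2
```

Call:
apply_moves(commands=[[[0,0,-0.002,0],[0,0,-0.004,0],[0,0,-0.005,0],[0,0,-0.005,0]]])

```text
t: 30.38
ee_pos: [510.9, -238.1, 247.1]
orientation: [0.265, 1.555, -0.265]
ft_force: [0.4, 0.0, -0.6]
width: 42.3
```

```bash
python3 look.py w24; python3 - <<'E'
from h import *
im=cam('scene');u,v=proj(im,[510,-239,80])[0].astype(int)
cv2.imwrite('pics/s24.png',cv2.resize(im['color'][v-60:v+60,u-60:u+60,::-1],None,fx=5,fy=5,interpolation=2))
E
```

```text
30.375 [ 510.87 -238.1   247.12] [ 0.2651  1.5546 -0.2651] [ 0.39  0.05 -0.56] 42.328671239012095
```

View pics/w24.png

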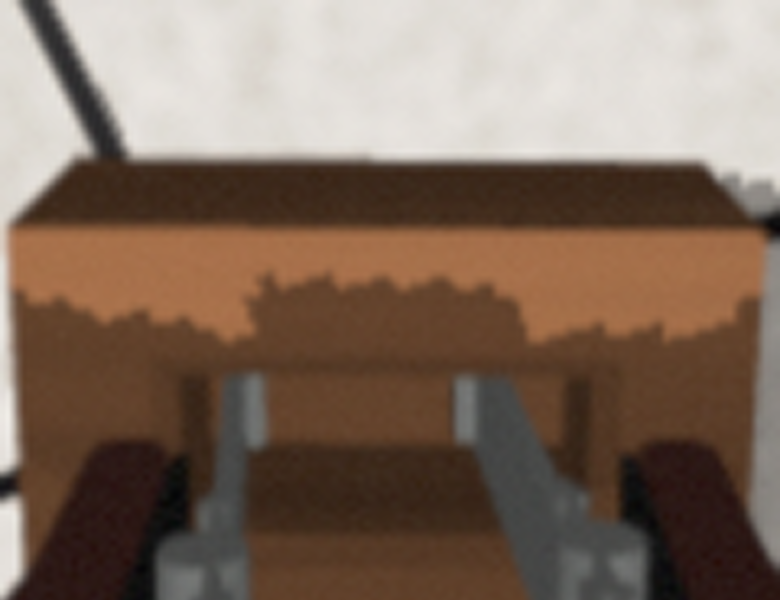

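View pics/s24.png

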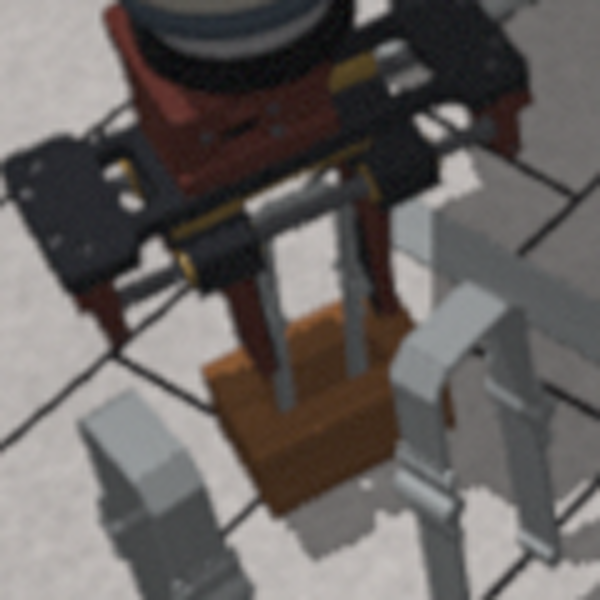

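Call:
apply_moves(commands=[[[0,0,-0.001,0],[0,0,-0.0015,0],[0,0,-0.0015,0]]])

```text
t: 30.85
ee_pos: [511.0, -238.1, 245.7]
orientation: [0.265, 1.554, -0.265]
ft_force: [0.2, -0.2, -0.1]
width: 42.0
```

Call:
apply_moves(commands=[[[0,0,-0.001,0],[0,0,-0.0015,0],[0,0,-0.0015,0]]])

```text
t: 31.22
ee_pos: [511.3, -238.4, 244.7]
orientation: [0.265, 1.553, -0.265]
ft_force: [-0.1, -0.9, 4.7]
width: 41.9
```

Call:
apply_moves(commands=[[[-0.0005,-0.0014,0.0003,0],[-0.001,-0.0028,0.0006,0],[-0.001,-0.0028,0.0006,0],[-0.001,-0.0028,0.0006,0]]])

```text
t: 31.72
ee_pos: [510.0, -240.9, 244.8]
orientation: [0.265, 1.554, -0.265]
ft_force: [-0.1, 1.7, 5.2]
width: 42.2
```

Call:
apply_moves(commands=[[[0,0,0,0],[0,0,0,0],[0,0,0,0],[0,0,0,0]]], gripper=0.05)

```text
t: 32.22
ee_pos: [509.8, -240.9, 244.6]
orientation: [0.265, 1.555, -0.265]
ft_force: [-0.1, -0.2, 0.2]
width: 49.6
```

```bash
python3 look.py w25; python3 - <<'E'
from h import *
im=cam('scene');u,v=proj(im,[510,-239,80])[0].astype(int)
cv2.imwrite('pics/s25.png',cv2.resize(im['color'][v-60:v+60,u-60:u+60,::-1],None,fx=5,fy=5,interpolation=2))
E
```

```text
32.225 [ 509.81 -240.9   244.58] [ 0.2652  1.5549 -0.2651] [-0.06 -0.2   0.23] 49.62483013296415
```

View pics/w25.png

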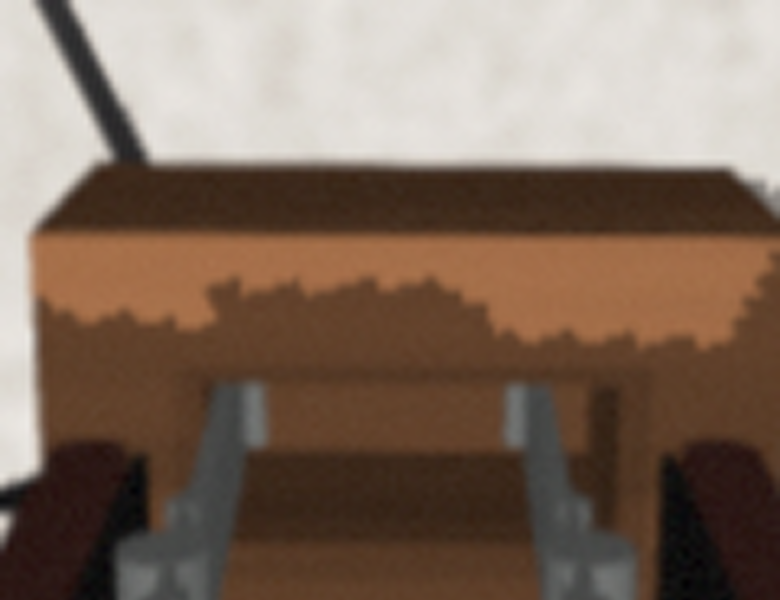

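View pics/s25.png

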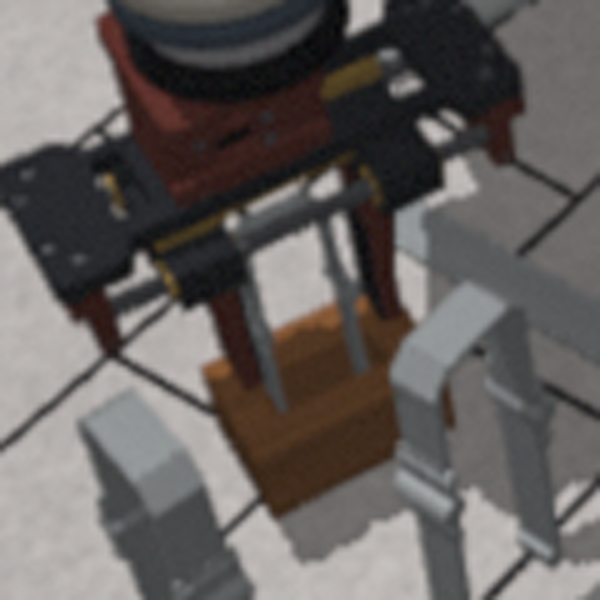

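Call:
apply_moves(commands=[[[0,0,0,0],[0,0,0,0],[0,0,0,0],[0,0,0,0],[0,0,0,0],[0,0,0,0]]], gripper=0.0878)

```text
t: 33.08
ee_pos: [509.9, -240.9, 244.8]
orientation: [0.265, 1.554, -0.265]
ft_force: [0.1, 0.0, 0.7]
width: 87.6
```

Call:
apply_moves(commands=[[[0,0,0.01,0],[0,0,0.03,0],[0,0,0.06,0],[0,0,0.1,0],[0,0,0.14,0],[0,0,0.17,0],[0,0,0.17,0]]])

```text
t: 33.95
ee_pos: [510.4, -241.1, 417.8]
orientation: [0.264, 1.549, -0.266]
ft_force: [0.2, -0.8, -1.0]
width: 88.0
```

Call:
apply_moves(commands=[[[-0.03,0.03,0,0],[-0.06,0.06,0,0],[-0.1,0.1,0,0],[-0.12,0.12,0,0],[-0.12,0.12,0,0]]])

```text
t: 34.58
ee_pos: [388.4, -119.8, 414.0]
orientation: [0.264, 1.557, -0.264]
ft_force: [0.7, -0.8, -0.0]
width: 88.1
```

```bash
python3 - <<'E'
from h import *
o=readout.get_obs();print(o['t'],o['ee_pos'],o['ft_force'])
s=cam('scene','s30.png')
c=s['color'][:,:,::-1]
u,v=proj(s,[550,-4,120])[0].astype(int)
a=cv2.resize(c[v-25:v+35,u-30:u+30],(400,400),interpolation=2)
u,v=proj(s,[510,-239,70])[0].astype(int)
b=cv2.resize(c[v-60:v+60,u-60:u+60],(400,400),interpolation=2)
cv2.imwrite('pics/s30c.png',np.hstack([a,b]))
t=cam('top','t30.png')
for l in ['tongs_grip','tongs_tip','chisel_mid']:
    for r in models.place_of('scene',l): print(l,np.round(r['position']),round(r['conf'],2))
E
```

```text
34.575 [ 388.39757824 -119.8395344   413.97380646] [ 0.67958025 -0.79627512 -0.04713139]
tongs_grip [ 566. -355.  102.] 0.78
tongs_grip [ 508. -244.   83.] 0.63
tongs_grip [ 618. -264.   98.] 0.58
tongs_tip [ 511. -243.   10.] 0.59
tongs_tip [ 618. -259.   -0.] 0.58
tongs_tip [ 563. -354.    0.] 0.56
chisel_mid [554.  -3. 116.] 0.63
```

View pics/s30.png

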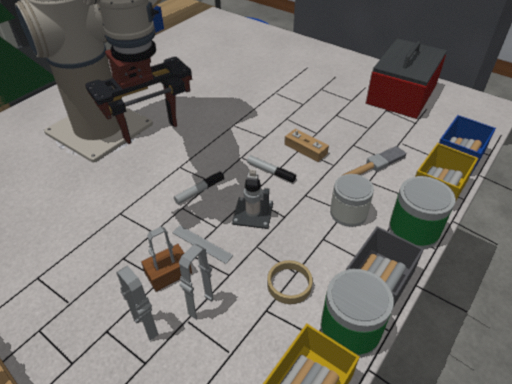

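View pics/s30c.png

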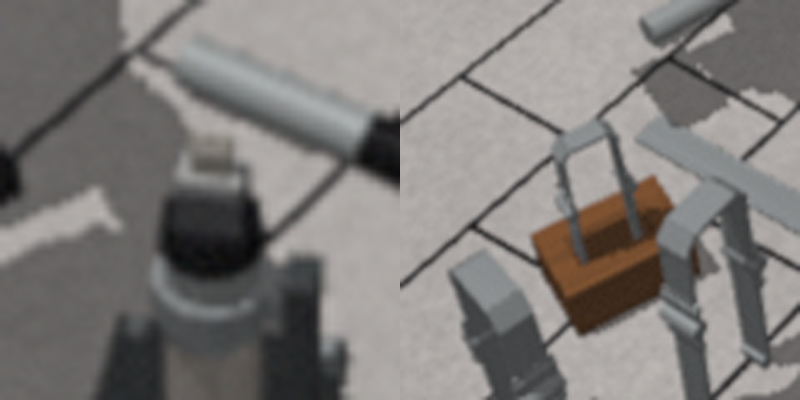

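View pics/t30.png

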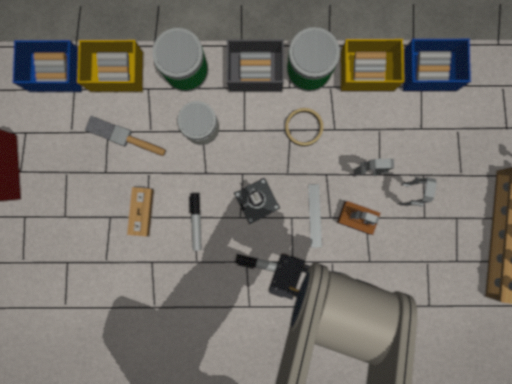

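```bash
python3 -c "
from workcell import workorder
print(workorder.close_job())"
```

```text
the job is handed in; nothing more can be done
None
```

The chisel nib is seated in the marker's holder and the tongs are standing in their block again. I handed the job in at about 35 s.

**What I did**
- I took the smallest of the three tongs, the pair in the block, and used it to pinch the middle nib in the rack, which is the wide chisel.
- I pressed the nib down in small steps to about 15 N: wrist readings of 13.8 to 15.1 N, plus about 0.8 N for the tongs' weight. That pushes the holder down about 3.8 mm, short of the 5 mm where paint is pumped.
- I then unloaded, released the nib and put the tongs back.

**What the last checks showed**
- **Nib:** the collar outline fits a flush seat in both the wrist and scene views, to within about 1 mm. The force rose at about 3 N per mm over the last stretch, as it should once the nib is home. The network put the nib's point at z = 116 mm against 119 mm expected, which is within its 4 mm error.
- **Tongs:** they stand upright and relaxed in the block, with the gripper open and well away.
- **Other things:** the other nibs, the larger tongs and everything lying about look unmoved.

**What went less well**
- When I opened the tongs, one tip stuck on the collar at about 3 N and the tongs tilted a little in the gripper. Lifting 3 mm freed it, and the nib stayed put.
- The tongs also sat slightly high in the pads by then, so I straightened them against the pocket floor before letting go.

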